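# Put the returned toll transponders away in the roller-catch cupboard

### The arm

A 6-joint arm with a two-finger parallel gripper is mounted at the origin on a cart in front of the work surface, level with it; the furniture and walls round the work are solid. World frame = base frame: x ahead of the robot, y to its left, z up, the work surface at z = 0. Lengths are in mm, angles in rad, forces in N, time in s.
With the tool pointing down it reaches from about 275 to 1000 mm from the base axis. Payload 8.4 kg.
Tool frame: the origin (TCP) lies at the very end of the fingers, on their centre line; the grasp point (between the pads) lies 19 mm behind it; z points along the fingers, y is the direction in which the jaws open and shut (so a half turn about z gives the same grasp; the last joint's range is limited). The gripper opens to 85 mm and grips with 20 to 120 N. Pads are 22 mm wide; open, the fingers measure 114 mm over their backs; the gripper's body (76 mm by 85 mm) begins 54 mm behind the grasp point. The pads swing forward as they close: fully open they stand 13 mm farther back than shut.
Start: joints at [1.16, 0.353, 1.633, -0, 1.155, -0.002], TCP at [248.442, 573.502, 231.281] pointing down, gripper open.
Joint ranges: [-2.63, 2.63], [-0.92, 2.1], [0.06, 2.66], [-1.3, 4.44], [0, 2.69], [-3.02, 3.02]. Speed limits (rad/s): [2.22, 2.22, 2.79, 3.14, 3.14, 3.14].

### API

Orientations are given as [roll, pitch, yaw] about the fixed x, y, z axes, in that order (R = Rz(yaw) Ry(pitch) Rx(roll)).
In Python, from rig import r gives the robot as it stands.
- The arm moves only by the tool move_arm, never from a script. Its argument "increments" is a list of rows, each an object of numbers: "tx", "ty", "tz": the shift along the tool's x, y, z in cm; "rx", "ry", "rz": the turn, a rotation vector about the tool's x, y, z in degrees; "gripper": the gripper's target within -1 to 1 (fully open at 1, half-way at 0, shut at -1). A call has 1 to 12 rows; each row shifts and turns the commanded pose from where the row before left it, along the tool's axes as they then stand; what a row does not reach is not made up. A row lasts 1/10 s, in which the tool goes at most 50 mm and 8.59 degrees, less where a joint would pass 70% of its speed; a pose out of reach is approached as far as the arm can. A call is refused whole if a number of a shift passes 5 or a number of a turn 8.59, either way. A call with a gripper value outside its range is refused whole. The fingers move at their own pace and stop on an object; "squeeze" is the grip in N (left out, the last holds). Time passes only in rows, so rows that do not move let the fingers close. It gives the time, the measured TCP pose, the force and the opening at its end, in the units of the state.
- r.sense(): the state, without advancing time (a new reading comes with each control period).
- r.grab_frame(name): name is "side" or "top"; returns (picture, depth): 480x640x3 uint8, red, green, blue; 480x640 float32, mm along the optical axis (not along the pixel's ray), 0 where there is no reading.
- r.camera_model(name): a dict with "fx", "fy", "cx", "cy" (pixels), "R" (3x3) and "t" (3): a world point X has camera coordinates R X + t. Camera axes: x right, y down, z forward; pixel columns grow to the right and rows downward; lengths in mm; the calibration is good to about 2 mm. A picture is of the moment at which its call begins. camera_model takes no time and is no camera call.
- r.sign_off(): hands the job in, once; it reports no verdict.
Trained networks look in the newest picture that a camera, given by its name, has taken for a name from the list of things; names that differ only in an ending like _2 or _b are one class to them, and where a whole thing is asked for, a point or a joint stands for the part that bears it (a point fixed in the world has none). Each returns a list of dicts, best first, with "confidence" (0 to 1); they miss things now and then, are a little off and sometimes report something else, mostly with a low value. They report only what shows in the picture. A call takes as long as a camera call. They do not tell look-alikes from the thing itself.
- r.cut_out(query, camera): "mask" (480x640 bool, what is visible of it) and "bbox" ([left, top, right, bottom] in pixels, round what is visible of it).
- r.place_of(query, camera): "location" ([row, column] in pixels: a listed point, or the origin of a listed thing).
The state is a dict: "clock": time; "qpos": joint angles; "qvel": joint speeds; "joint_efforts": joint torques, N m; "eef_pos": TCP position; "tcp_rot": TCP orientation; "contact_force": force on the tool from outside, world axes, zero at the start; "wrist_torque": the same for the moment, N m; "opening": opening from 0.0 (shut) to 1.0 (fully open).
Only numpy, scipy, OpenCV 4.12 (cv2) and the standard library are available. Lean on these libraries where they do the work, as an engineer would, in place of code of your own. Each camera call takes 0.05 s, during which the arm holds its last target. There are 200 camera calls.

### The job

Put the returned toll transponders away: tip the ones on the sorter tray off its open end into the grey tub, and put in any that lie on the desk as well. Pull the little cupboard's door open against its roller catch, slide the tub with all the transponders fully into it, grip tab to the front, and push the door until it snaps fully shut. Leave the emptied tray lying flat on the desk, keep the tub upright throughout, and do not disturb the stapler, ink pad, stamp and coin rolls.

Things in the scene. Friction and masses are not known exactly. Their poses are not given: they have to be found in the camera images.
- cupboard: Grey steel desk cupboard, fixed, no floor (the desk runs on into it): 185 mm deep (its x, to the back), 170 wide (its y, to the left), 98 high; walls and roof 10 mm, inside 150 wide and 88 high. Origin: centre of its foot. The open front edge of walls and roof is at x = -92.5 mm, the back's inside at +82.5 mm.
- cupdoor (a joint): Door angle, rad: 0 shut, grows as it swings towards the robot and left, stop 1.9; stays where left. Leaf 12 x 170 x 93 mm, hinged at its left (+y) edge. A sprung roller catch at the free edge acts below 0.12 rad: 6 to 8 N at the handle pulls or pushes it through; under about 0.04 it snaps to 0, above it springs out. A catch arm juts 27 mm in near the free edge, 68 to 78 mm up.
- cupdoor_hinge (a point): Point on the upright hinge axis at desk height, in mid-thickness of the leaf: 6 mm before the case's front edge, 85 mm left of its centre line. The point turns with the door: y runs along the leaf from free edge to hinge, -x out of the outer face (shut: same as the cupboard's axes).
- cupdoor_handle (a point): Grip point, 70 mm above the desk, on the door's D-handle: an upright round steel bar 10 mm thick, from 22 to 88 mm above the desk, its axis 35 mm off the outer face (ends bent back to the door) and 135 mm along the leaf from the hinge axis. It can be pinched from above.
- tub: Loose open grey plastic tub, 150 mm long (its x), 116 wide (y), walls 50 high and 4 thick, floor 4; 0.3 kg, slides on the desk. Origin: centre of its underside. Amid its front end (x = -75 to -65 mm) stands a grip tab 10 mm thick, 45 wide (y), top 80 mm above the desk. It fits the cupboard tab to the front; the door can push it the last few mm.
- tub_tab (a point): Middle of the top edge of the tub's grip tab: (-70, 0, 80) mm in the tub's frame.
- tray: Loose aluminium sorter tray, pan 140 mm long (its x), 112 wide, floor 3; walls 21 mm high at both sides and the back (-x), open at the front lip (+x). Origin: centre of the pan's underside. Behind it a black upright grip plate 12 mm thick (x), 36 wide, 57 high, at x = -118 mm, on a low stem. 0.22 kg empty. Transponders slide off at 20 to 35 degrees of tilt.
- tray_lip (a point): Middle of the tray's open lip, on the floor's upper face: (70, 0, 3) mm in the tray's frame.
- tray_grip (a point): Point in the middle of the tray's grip plate, (-118, 0, 45) mm in the tray's frame; pinch it from above along the tray's x.
- tag_0: Toll transponder, a white plastic box 56 x 36 x 14 mm, 50 g; origin at the centre of its underside, x along its 56 mm. Starts on the tray; may be absent.
- tag_1: Toll transponder, a white plastic box 56 x 36 x 14 mm, 50 g; origin at the centre of its underside, x along its 56 mm. Starts on the tray; may be absent.
- tag_2: Toll transponder, a white plastic box 56 x 36 x 14 mm, 50 g; origin at the centre of its underside, x along its 56 mm. Starts on the tray; may be absent.
- tag_3: Toll transponder, a white plastic box 56 x 36 x 14 mm, 50 g; origin at the centre of its underside, x along its 56 mm. Starts on the tray; may be absent.
- tag_4: Toll transponder, a white plastic box 56 x 36 x 14 mm, 50 g; origin at the centre of its underside, x along its 56 mm. Starts loose on the desk; may be absent.
- tag_5: Toll transponder, a white plastic box 56 x 36 x 14 mm, 50 g; origin at the centre of its underside, x along its 56 mm. Starts loose on the desk; may be absent.
- stapler: Red stapler 131 x 36 x 46 mm, a loose bystander; origin at the centre of its underside.
- ink_pad: Closed ink pad 77 x 110 x 14 mm, a loose bystander; origin at the centre of its underside.
- stamp: Hand stamp 30 x 46 x 70 mm, a loose bystander; origin at the centre of its underside.
- coin_roll_0: Coin roll on end, 26 mm across, 52 mm high, a loose bystander; origin at the centre of its underside.
- coin_roll_1: Coin roll on end, 28 mm across, 58 mm high, a loose bystander; origin at the centre of its underside.
Mind the look-alikes: they are no part of the job. Leave any turquoise look-alike of the tag_1 alone.

How it is judged:
By the outcome, as a careful person would: the job done as asked, in the order asked, and still so for the second after the job is handed in, with the robot touching nothing.
Of tag_0, tag_1, tag_2, tag_3 only 2 to 4 are there at a start; the rules pass over those that are not, and their reading is None.
Of tag_4, tag_5 only 1 to 2 are there at a start; the rules pass over those that are not, and their reading is None.
At some moment in a run one of tub, tag_4, tag_5 may be knocked a few centimetres aside while the robot is not near it.
It also fails if it takes over 208 s, if anything falls off the work surface, if the arm or the gripper's body presses on something with over 40 N, if the wrist force passes 120 N, or if a joint passes its speed limit or range.

## Working session

There is one attempt and no reset: what is moved stays moved. The work goes in short steps, Python scripts to look and compute and a tool call to move; the robot and the scene stay as the last step left them, time stands still between calls to the robot, and variables do not carry over. Pictures are saved under pics/ and viewed, about 12 in all and at most 16, crops included, and the job is handed in when it is done.

Besides the shell and the picture viewer there is one more tool, called after "Emit:" as name(argument=value, ...), one argument or row to a line, values as JSON. move_arm: Moves the arm, as the interface text tells. Its arguments: {"type":"object","properties":{"increments":{"type":"array","items":{"type":"object","properties":{"tx":{"type":"number"},"ty":{"type":"number"},"tz":{"type":"number"},"rx":{"type":"number"},"ry":{"type":"number"},"rz":{"type":"number"},"gripper":{"type":"number"}}}},"squeeze":{"type":"number"}},"required":["increments"]}

```bash
ls; mkdir -p pics; cat > h.py <<'E'
import numpy as np, cv2
from rig import r
def grab(n): 
    p,d=r.grab_frame(n); return p,d
def save(p,name): cv2.imwrite('pics/'+name+'.png',cv2.cvtColor(p,cv2.COLOR_RGB2BGR))
def w(cam,row,col,d):
    m=r.camera_model(cam); 
    c=np.array([(col-m['cx'])/m['fx']*d,(row-m['cy'])/m['fy']*d,d])
    return np.array(m['R']).T@(c-np.array(m['t']))
def onz(cam,row,col,z):
    m=r.camera_model(cam);R=np.array(m['R']).T;o=-R@np.array(m['t'])
    v=R@np.array([(col-m['cx'])/m['fx'],(row-m['cy'])/m['fy'],1.]); return o+v*(z-o[2])/v[2]
def cloud(cam,d):
    m=r.camera_model(cam);v,u=np.mgrid[:480,:640]
    c=np.stack([(u-m['cx'])/m['fx']*d,(v-m['cy'])/m['fy']*d,d],-1)
    return (c-np.array(m['t']))@np.array(m['R'])
E
python3 - <<'E'
from h import *
np.set_printoptions(precision=1,suppress=True)
for n in('top','side'):
    p,d=grab(n); save(p,n+'0'); m=r.camera_model(n); print(n,m['fx'],-np.array(m['R']).T@m['t'],np.array(m['R']).tolist())
print(r.sense())
E
```

```text
pics
top 501.29446399818903 [ 432.6  -40.1 1074.2] [[-0.008874510213185414, -0.9999233183725016, 0.008637154820911664], [-0.9942018082911918, 0.007897412104196571, -0.10723989589970967], [0.10716346139893089, -0.009538776492864269, -0.9941956569428471]]
side 531.3142243972355 [ 159.5 -897.6  551.5] [[0.9025026055247292, -0.4300282276879353, 0.023764898751067968], [-0.1763259493910991, -0.4192724742774671, -0.8905727100493132], [0.39293537203006135, 0.7995538228942589, -0.4542196359722609]]
{'clock': 0.1, 'qpos': array([ 1.2,  0.4,  1.6,  0. ,  1.2, -0. ]), 'qvel': array([-0., -0., -0., -0., -0.,  0.]), 'joint_efforts': array([ -0. , -60.6, -34.3,  -0. ,   0. ,  -0. ]), 'eef_pos': array([248.3, 573.1, 230.6]), 'tcp_rot': array([-3.1, -0. ,  2.7]), 'contact_force': array([ 0.2,  0.9, -0. ]), 'wrist_torque': array([-0.,  0., -0.]), 'opening': 0.9990210036024346}
```

View pics/top0.png

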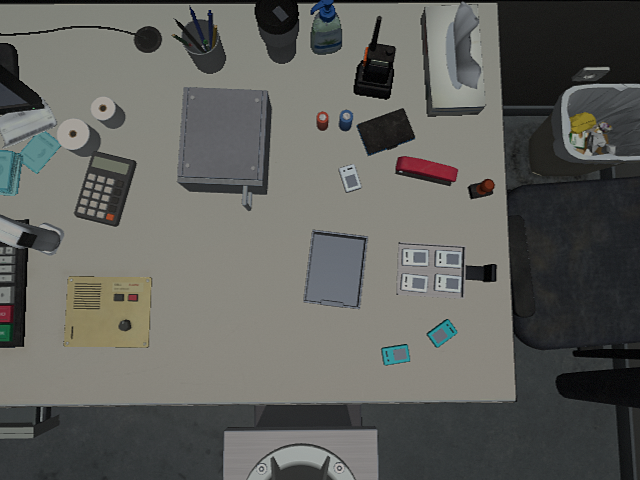

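View pics/side0.png

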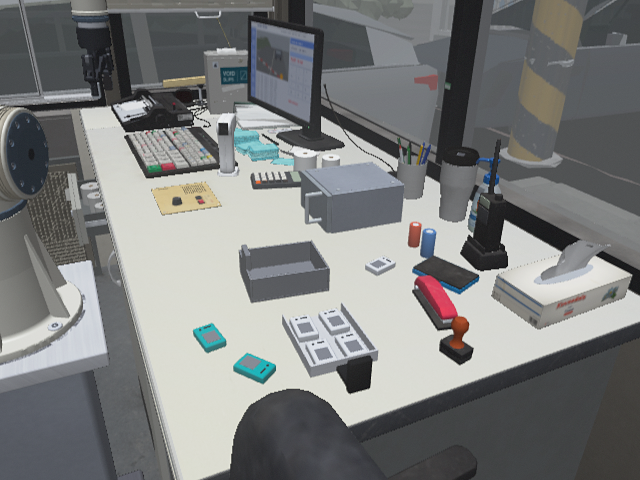

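The top view shows the cupboard at (225,138) with its handle at (248,197), and the tub at (336,270) with its tab on the near side. The tray is at (430,270) with four tags; its lip points left towards the tub and its grip plate is at (485,272). One white tag lies on the desk at (349,178). There are two turquoise look-alikes at (397,354) and (442,333).

```bash
cat > meas.py <<'E'
from h import *
np.set_printoptions(precision=1,suppress=True)
def rect(P):
    (c,s,a)=cv2.minAreaRect(P[:,:2].astype(np.float32)); return np.round(c,1),np.round(s,1),round(a,1)
def run(qs):
    p,d=grab('top'); C=cloud('top',d)
    for q,zlo,zhi in qs:
        for o in r.cut_out(q,'top')[:5]:
            if o['confidence']<.3: continue
            k=cv2.erode(o['mask'].astype(np.uint8),np.ones((2,2)))>0
            P=C[o['mask']&(d>0)]; z=P[:,2]; s=(z>zlo)&(z<zhi)
            print(q,round(o['confidence'],2),o['bbox'],'z',np.percentile(z,[5,50,95]),'n',s.sum(), rect(P[s]) if s.sum()>5 else '')
E
python3 - <<'E'
from meas import *
run([('cupboard',93,105),('cupdoor_handle',60,95),('tub',42,58),('tub_tab',70,90),('tray',15,28),('tray_grip',45,70),('tag_0',8,30),('stapler',5,60),('ink_pad',5,30),('stamp',5,90),('coin_roll_0',40,70)])
for q,z in(('cupdoor_handle',70),('tub_tab',80),('tray_grip',45),('tray_lip',3),('cupdoor_hinge',0),('tag_0',0),('tub',0),('cupboard',0)):
    for o in r.place_of(q,'top')[:6]:
        if o['confidence']>.3: print(q,round(o['confidence'],2),o['location'],onz('top',*o['location'],z))
E
```

```text
cupboard 0.78 [174.6, 82.2, 271.6, 211.6] z [ 31.6  96.9 100.2] n 8032 (array([728.3, 151.7]), array([170.5, 236. ]), 87.3)
cupboard 0.43 [434.6, 273.2, 459.0, 288.4] z [12.8 16.7 20.2] n 0 
cupdoor_handle 0.95 [176.5, 179.0, 271.9, 209.9] z [16.  84.9 97.4] n 595 (array([635. , 156.2]), array([169.4,  51.8]), 86.4)
tub 0.84 [300.7, 233.5, 366.4, 308.4] z [ 0.6  4.2 50.6] n 449 (array([480.9, -74.5]), array([116.2, 149.6]), 82.5)
tub_tab 0.87 [304.4, 232.1, 367.6, 307.5] z [ 0.5  4.1 50.4] n 103 (array([411.7, -64.9]), array([43.7,  9.4]), 82.3)
tray 0.88 [396.7, 238.2, 495.6, 297.7] z [ 0.2  4.7 42.4] n 347 (array([ 476.7, -299.5]), array([183.4, 111.9]), 86.1)
tray_grip 0.78 [397.2, 242.5, 497.2, 297.6] z [ 0.1  4.5 45.5] n 104 (array([ 470.8, -393.7]), array([10.9, 33. ]), 79.4)
tag_0 0.97 [402.2, 246.5, 428.8, 267.4] z [ 5.2 16.7 20.2] n 439 (array([ 505.6, -243.8]), array([54.5, 35.8]), 87.2)
tag_0 0.91 [435.1, 252.4, 461.6, 267.5] z [12.4 16.8 20.4] n 423 (array([ 501.2, -314.8]), array([56.5, 34.6]), 88.2)
tag_0 0.75 [398.7, 272.9, 428.4, 294.8] z [ 6.8 16.3 19.9] n 456 (array
[... 1125 characters left out ...]
), 50.9)
cupdoor_handle 0.94 [205.2, 241.8] [609.9 113.9  70. ]
tub_tab 0.85 [304.6, 332.1] [408.7 -66.7  80. ]
tray_grip 0.85 [272.1, 492.6] [ 471.1 -398.4   45. ]
tray_lip 0.93 [270.9, 395.5] [ 477. -205.    3.]
cupdoor_hinge 0.62 [192.1, 190.6] [651.9 236.    0. ]
tag_0 0.98 [254.8, 413.0] [ 511.4 -244.     0. ]
tag_0 0.9 [330.6, 439.9] [ 350.1 -296.5    0. ]
tag_0 0.86 [283.7, 447.2] [ 448.9 -315.5    0. ]
tag_0 0.71 [350.1, 394.5] [ 310.5 -199.3    0. ]
tag_0 0.67 [286.0, 414.7] [ 444.6 -245.8    0. ]
tag_0 0.63 [259.3, 443.5] [ 501.2 -309.4    0. ]
tub 0.62 [268.5, 332.8] [483.5 -71.1   0. ]
tub 0.56 [284.2, 414.5] [ 448.4 -245.4    0. ]
cupboard 0.65 [146.2, 229.7] [753.7 152.3   0. ]
```

```bash
cat > plan.py <<'E'
from h import *
from scipy.spatial.transform import Rotation as Ro
def down(yaw_deg,tilt=0):  # tool pointing down, yaw; tilt applied about world axis later
    return Ro.from_euler('xyz',[180,0,yaw_deg],degrees=True)
def to(pos,R,note=''):
    """prints: translation in present tool axes (cm), turn rotvec tool axes (deg), translation if turned first"""
    s=r.sense();R0=Ro.from_euler('xyz',s['tcp_rot']);d=(np.array(pos)-s['eef_pos'])/10
    print(note,'t=%.2f'%s['clock'],'pos',np.round(s['eef_pos'],1),'rpy',np.round(np.degrees(s['tcp_rot']),1),'q',np.round(s['qpos'],2))
    print('  shift(now axes) cm',np.round(R0.inv().apply(d),2),' turn',np.round((R0.inv()*R).as_rotvec(degrees=True),2),' shift(after turn)',np.round(R.inv().apply(d),2))
E
python3 - <<'E'
from plan import *
from meas import rect
np.set_printoptions(precision=1,suppress=True)
to([471,-394,130],down(-3))
p,d=grab('top');C=cloud('top',d)
def box(n,x0,x1,y0,y1,z0,z1):
    s=(d>0)&(C[...,0]>x0)&(C[...,0]<x1)&(C[...,1]>y0)&(C[...,1]<y1)&(C[...,2]>z0)&(C[...,2]<z1);P=C[s];print(n,s.sum(),rect(P));return P
box('tray all',400,545,-360,-190,1,30)
box('plate',430,520,-430,-370,48,70)
P=box('roof',600,900,40,260,95.5,103)
box('handle',560,632,80,150,75,95)
box('leaf',600,660,40,260,86,95.4)
E
```

```text
t=1.10 pos [248.4 573.5 231.3] rpy [-180.    -0.   156.6] q [ 1.2  0.3  1.6  0.   1.2 -0. ]
  shift(now axes) cm [-58.9 -79.9  10.1]  turn [ -0.    0.  159.6]  shift(after turn) [27.3 95.5 10.1]
tray all 3892 (array([ 472.5, -275.1]), array([144.9, 169.7]), 0.1)
plate 116 (array([ 470.1, -394.6]), array([11.3, 34.9]), 88.8)
roof 6757 (array([731.6, 151.2]), array([170.4, 227.5]), 87.3)
handle 65 (array([618.8, 106.6]), array([24.8,  8.4]), 0.4)
leaf 417 (array([633.7, 155.6]), array([169.3,  52.4]), 88.9)
```

Emit:
move_arm(
  increments=[
    {"tx":-2.45,"ty":-3.33},
    {"tx":-2.45,"ty":-3.33},
    {"tx":-2.45,"ty":-3.33},
    {"tx":-2.45,"ty":-3.33},
    {"tx":-2.45,"ty":-3.33},
    {"tx":-2.45,"ty":-3.33},
    {"tx":-2.45,"ty":-3.33},
    {"tx":-2.45,"ty":-3.33},
    {"tx":-2.45,"ty":-3.33},
    {"tx":-2.45,"ty":-3.33},
    {"tx":-2.45,"ty":-3.33},
    {"tx":-2.45,"ty":-3.33},
  ],
)

```text
invalid input
```

Emit:
move_arm(
  increments=[
    {"tx":-2.45,"ty":-3.33},
    {"tx":-2.45,"ty":-3.33},
    {"tx":-2.45,"ty":-3.33},
    {"tx":-2.45,"ty":-3.33},
    {"tx":-2.45,"ty":-3.33},
    {"tx":-2.45,"ty":-3.33},
    {"tx":-2.45,"ty":-3.33},
    {"tx":-2.45,"ty":-3.33},
    {"tx":-2.45,"ty":-3.33},
    {"tx":-2.45,"ty":-3.33},
    {"tx":-2.45,"ty":-3.33},
    {"tx":-2.45,"ty":-3.33},
  ],
)

```text
invalid input
```

Emit:
move_arm(
  increments=[
    {"rz":8.4,"gripper":0.2},
    {"rz":8.4,"tz":0.5},
    {"rz":8.4,"tz":0.5},
    {"rz":8.4,"tz":0.5},
    {"rz":8.4,"tz":0.5},
    {"rz":8.4,"tz":0.5},
    {"rz":8.4,"tz":0.5},
    {"rz":8.4,"tz":0.5},
    {"rz":8.4,"tz":0.5},
    {"rz":8.4,"tz":0.5},
    {"rz":8.4,"tz":0.5},
    {"rz":8.4,"tz":0.5},
  ],
)

```text
invalid input
```

Emit:
move_arm(
  increments=[
    {"rz":8.4,"tz":0.5},
    {"rz":8.4,"tz":0.5},
    {"rz":8.4,"tz":0.5},
    {"rz":8.4,"tz":0.5},
    {"rz":8.4,"tz":0.5},
    {"rz":8.4,"tz":0.5},
    {"rz":8.4,"tz":0.5},
    {},
    {},
  ],
)

```text
invalid input
```

```bash
python3 - <<'E'
from plan import *
to([470.5,-394.5,24],down(-2.5)); print(r.sense()['opening'])
E
```

```text
t=1.15 pos [248.4 573.5 231.3] rpy [180.   -0.  156.6] q [ 1.16  0.35  1.63  0.    1.16 -0.  ]
  shift(now axes) cm [-58.86 -80.    20.73]  turn [ -0.    -0.   159.08]  shift(after turn) [26.41 95.74 20.73]
0.9991404395651148
```

Emit:
move_arm(
  increments=[
    {"tx":-2.45,"ty":-3.33,"tz":0,"rx":0,"ry":0,"rz":0,"gripper":0.2},
  ],
)

```text
clock: 1.25
eef_pos: [257.4, 536.2, 231.3]
tcp_rot: [3.139, -0.001, 2.735]
contact_force: [1.0, 0.6, -0.2]
opening: 0.852
```

Emit:
move_arm(
  increments=[
    {"tx":-2.45,"ty":-3.33,"gripper":0.2},
    {"tx":-2.45,"ty":-3.33,"gripper":0.2},
    {"tx":-2.45,"ty":-3.33,"gripper":0.2},
    {"tx":-2.45,"ty":-3.33,"gripper":0.2},
    {"tx":-2.45,"ty":-3.33,"gripper":0.2},
    {"tx":-2.45,"ty":-3.33,"gripper":0.2},
    {"tx":-2.45,"ty":-3.33,"gripper":0.2},
    {"tx":-2.45,"ty":-3.33,"gripper":0.2},
    {"tx":-2.45,"ty":-3.33,"gripper":0.2},
    {"tx":-2.45,"ty":-3.33,"gripper":0.2},
    {"tx":-2.45,"ty":-3.33,"gripper":0.2},
  ],
)

```text
invalid input
```

All seven fields appear to be needed in every row.

Emit:
move_arm(
  increments=[
    {"tx":-2.45,"ty":-3.33,"tz":0,"rx":0,"ry":0,"rz":0,"gripper":0.2},
    {"tx":-2.45,"ty":-3.33,"tz":0,"rx":0,"ry":0,"rz":0,"gripper":0.2},
    {"tx":-2.45,"ty":-3.33,"tz":0,"rx":0,"ry":0,"rz":0,"gripper":0.2},
    {"tx":-2.45,"ty":-3.33,"tz":0,"rx":0,"ry":0,"rz":0,"gripper":0.2},
    {"tx":-2.45,"ty":-3.33,"tz":0,"rx":0,"ry":0,"rz":0,"gripper":0.2},
    {"tx":-2.45,"ty":-3.33,"tz":0,"rx":0,"ry":0,"rz":0,"gripper":0.2},
    {"tx":-2.45,"ty":-3.33,"tz":0,"rx":0,"ry":0,"rz":0,"gripper":0.2},
    {"tx":-2.45,"ty":-3.33,"tz":0,"rx":0,"ry":0,"rz":0,"gripper":0.2},
    {"tx":-2.45,"ty":-3.33,"tz":0,"rx":0,"ry":0,"rz":0,"gripper":0.2},
    {"tx":-2.45,"ty":-3.33,"tz":0,"rx":0,"ry":0,"rz":0,"gripper":0.2},
    {"tx":-2.45,"ty":-3.33,"tz":0,"rx":0,"ry":0,"rz":0,"gripper":0.2},
    {"tx":-2.45,"ty":-3.33,"tz":0,"rx":0,"ry":0,"rz":0,"gripper":0.2},
  ],
)

```text
clock: 2.45
eef_pos: [368.8, 48.1, 231.7]
tcp_rot: [3.141, 0.001, 2.733]
contact_force: [0.6, -0.1, -0.2]
opening: 0.598
```

Emit:
move_arm(
  increments=[
    {"tx":-2.45,"ty":-3.33,"tz":0,"rx":0,"ry":0,"rz":0,"gripper":0.2},
    {"tx":-2.45,"ty":-3.33,"tz":0,"rx":0,"ry":0,"rz":0,"gripper":0.2},
    {"tx":-2.45,"ty":-3.33,"tz":0,"rx":0,"ry":0,"rz":0,"gripper":0.2},
    {"tx":-2.45,"ty":-3.33,"tz":0,"rx":0,"ry":0,"rz":0,"gripper":0.2},
    {"tx":-2.45,"ty":-3.33,"tz":0,"rx":0,"ry":0,"rz":0,"gripper":0.2},
    {"tx":-2.45,"ty":-3.33,"tz":0,"rx":0,"ry":0,"rz":0,"gripper":0.2},
    {"tx":-2.45,"ty":-3.33,"tz":0,"rx":0,"ry":0,"rz":0,"gripper":0.2},
    {"tx":-2.45,"ty":-3.33,"tz":0,"rx":0,"ry":0,"rz":0,"gripper":0.2},
    {"tx":-2.45,"ty":-3.33,"tz":0,"rx":0,"ry":0,"rz":0,"gripper":0.2},
    {"tx":-2.45,"ty":-3.33,"tz":0,"rx":0,"ry":0,"rz":0,"gripper":0.2},
    {"tx":-2.45,"ty":-3.33,"tz":0,"rx":0,"ry":0,"rz":0,"gripper":0.2},
  ],
)

```text
clock: 3.55
eef_pos: [470.4, -395.4, 231.3]
tcp_rot: [3.142, 0.0, 2.733]
contact_force: [0.3, 0.3, 0.2]
opening: 0.599
```

Emit:
move_arm(
  increments=[
    {"tx":0,"ty":0,"tz":0,"rx":0,"ry":0,"rz":8.4,"gripper":0.2},
    {"tx":0,"ty":0,"tz":0.5,"rx":0,"ry":0,"rz":8.4,"gripper":0.2},
    {"tx":0,"ty":0,"tz":0.5,"rx":0,"ry":0,"rz":8.4,"gripper":0.2},
    {"tx":0,"ty":0,"tz":0.5,"rx":0,"ry":0,"rz":8.4,"gripper":0.2},
    {"tx":0,"ty":0,"tz":0.5,"rx":0,"ry":0,"rz":8.4,"gripper":0.2},
    {"tx":0,"ty":0,"tz":0.5,"rx":0,"ry":0,"rz":8.4,"gripper":0.2},
    {"tx":0,"ty":0,"tz":0.5,"rx":0,"ry":0,"rz":8.4,"gripper":0.2},
    {"tx":0,"ty":0,"tz":0.5,"rx":0,"ry":0,"rz":8.4,"gripper":0.2},
    {"tx":0,"ty":0,"tz":0.5,"rx":0,"ry":0,"rz":8.4,"gripper":0.2},
    {"tx":0,"ty":0,"tz":0.5,"rx":0,"ry":0,"rz":8.4,"gripper":0.2},
    {"tx":0,"ty":0,"tz":0.5,"rx":0,"ry":0,"rz":8.4,"gripper":0.2},
    {"tx":0,"ty":0,"tz":0.5,"rx":0,"ry":0,"rz":8.4,"gripper":0.2},
  ],
)

```text
clock: 4.75
eef_pos: [470.3, -393.6, 176.1]
tcp_rot: [3.142, 0.0, 0.967]
contact_force: [0.3, 0.7, -0.6]
opening: 0.601
```

Emit:
move_arm(
  increments=[
    {"tx":0,"ty":0,"tz":0.5,"rx":0,"ry":0,"rz":8.4,"gripper":0.2},
    {"tx":0,"ty":0,"tz":0.5,"rx":0,"ry":0,"rz":8.4,"gripper":0.2},
    {"tx":0,"ty":0,"tz":0.5,"rx":0,"ry":0,"rz":8.4,"gripper":0.2},
    {"tx":0,"ty":0,"tz":0.5,"rx":0,"ry":0,"rz":8.4,"gripper":0.2},
    {"tx":0,"ty":0,"tz":0.5,"rx":0,"ry":0,"rz":8.4,"gripper":0.2},
    {"tx":0,"ty":0,"tz":0.5,"rx":0,"ry":0,"rz":8.4,"gripper":0.2},
    {"tx":0,"ty":0,"tz":0.5,"rx":0,"ry":0,"rz":8.4,"gripper":0.2},
    {"tx":0,"ty":0,"tz":0,"rx":0,"ry":0,"rz":0,"gripper":0.2},
  ],
)

```text
clock: 5.55
eef_pos: [470.0, -393.3, 140.6]
tcp_rot: [-3.141, 0.001, -0.055]
contact_force: [0.7, 0.4, -0.7]
opening: 0.602
```

```bash
python3 - <<'E'
from plan import *
to([470.5,-394.5,24],down(-2.5)); print(r.sense()['opening'])
E
```

```text
t=5.55 pos [ 470.  -393.3  140.6] rpy [-1.8e+02  1.0e-01 -3.1e+00] q [-0.7   0.43  1.74  0.    0.97  0.93]
  shift(now axes) cm [ 0.07  0.13 11.66]  turn [-0.04  0.05 -0.65]  shift(after turn) [ 0.06  0.12 11.66]
0.6017077247492434
```

Emit:
move_arm(
  increments=[
    {"tx":0.05,"ty":0.12,"tz":2.5,"rx":0,"ry":0,"rz":0,"gripper":0.2},
    {"tx":0,"ty":0,"tz":2.5,"rx":0,"ry":0,"rz":0,"gripper":0.2},
    {"tx":0,"ty":0,"tz":2.5,"rx":0,"ry":0,"rz":0,"gripper":0.2},
    {"tx":0,"ty":0,"tz":2.5,"rx":0,"ry":0,"rz":0,"gripper":0.2},
    {"tx":0,"ty":0,"tz":1.6,"rx":0,"ry":0,"rz":0,"gripper":0.2},
    {"tx":0,"ty":0,"tz":0,"rx":0,"ry":0,"rz":0,"gripper":0.2},
    {"tx":0,"ty":0,"tz":0,"rx":0,"ry":0,"rz":0,"gripper":-1},
    {"tx":0,"ty":0,"tz":0,"rx":0,"ry":0,"rz":0,"gripper":-1},
    {"tx":0,"ty":0,"tz":0,"rx":0,"ry":0,"rz":0,"gripper":-1},
    {"tx":0,"ty":0,"tz":0,"rx":0,"ry":0,"rz":0,"gripper":-1},
  ],
  squeeze=80,
)

```text
clock: 6.55
eef_pos: [471.7, -395.5, 26.8]
tcp_rot: [3.14, -0.002, -0.053]
contact_force: [0.3, -0.8, 6.6]
opening: 0.124
```

Emit:
move_arm(
  increments=[
    {"tx":0,"ty":0,"tz":0,"rx":0,"ry":0,"rz":0,"gripper":-1},
    {"tx":0,"ty":0,"tz":-0.5,"rx":0,"ry":0,"rz":0,"gripper":-1},
    {"tx":0,"ty":0,"tz":-1,"rx":0,"ry":0,"rz":0,"gripper":-1},
    {"tx":0,"ty":0,"tz":-1.5,"rx":0,"ry":0,"rz":0,"gripper":-1},
    {"tx":0,"ty":0,"tz":-2,"rx":0,"ry":0,"rz":0,"gripper":-1},
    {"tx":0,"ty":0,"tz":-2,"rx":0,"ry":0,"rz":0,"gripper":-1},
    {"tx":0,"ty":0,"tz":-2,"rx":0,"ry":0,"rz":0,"gripper":-1},
    {"tx":0,"ty":0,"tz":-2,"rx":0,"ry":0,"rz":0,"gripper":-1},
    {"tx":0,"ty":0,"tz":-1,"rx":0,"ry":0,"rz":0,"gripper":-1},
    {"tx":0,"ty":0,"tz":0,"rx":0,"ry":0,"rz":0,"gripper":-1},
  ],
)

```text
clock: 7.55
eef_pos: [471.5, -395.5, 147.4]
tcp_rot: [3.14, -0.003, -0.053]
contact_force: [0.5, -0.5, -4.0]
opening: 0.129
```

```bash
python3 - <<'E'
from meas import *
p,d=grab('side'); save(p[200:440,200:480].repeat(2,0).repeat(2,1),'lift')
run([('tub',42,58),('tub_tab',70,90)])
E
```

```text
tub 0.81 [299.8, 230.8, 367.8, 308.3] z [ 0.4  4.1 51.1] n 480 (array([481. , -74.6]), array([116.2, 150.2]), 82.5)
tub_tab 0.59 [304.3, 232.2, 366.8, 307.6] z [ 0.3  4.1 51.1] n 113 (array([411.6, -64.9]), array([43.7,  9.8]), 83.0)
tub_tab 0.44 [314.4, 112.4, 325.4, 131.2] z [ 1.  48.7 54. ] n 0
```

View pics/lift.png

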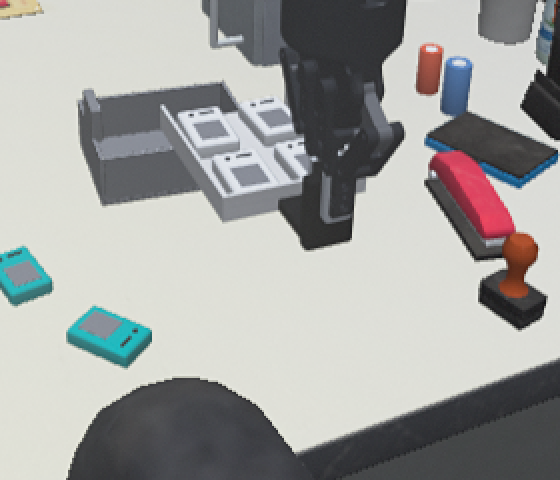

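```bash
python3 - <<'E'
from plan import *
to([455,-296,88],down(-8))
E
```

```text
t=7.75 pos [ 470.1 -394.3  144.2] rpy [-1.799e+02  1.000e-01 -3.000e+00] q [-0.7   0.43  1.73 -0.    0.98  0.92]
  shift(now axes) cm [-2.02 -9.73  5.63]  turn [-0.06  0.09  4.98]  shift(after turn) [-2.86 -9.52  5.62]
```

Emit:
move_arm(
  increments=[
    {"tx":-0.2,"ty":-0.5,"tz":0,"rx":0,"ry":0,"rz":1,"gripper":-1},
    {"tx":-0.3,"ty":-1.2,"tz":0,"rx":0,"ry":0,"rz":1,"gripper":-1},
    {"tx":-0.4,"ty":-1.5,"tz":0,"rx":0,"ry":0,"rz":1,"gripper":-1},
    {"tx":-0.4,"ty":-1.5,"tz":0,"rx":0,"ry":0,"rz":1,"gripper":-1},
    {"tx":-0.4,"ty":-1.5,"tz":0,"rx":0,"ry":0,"rz":1,"gripper":-1},
    {"tx":-0.4,"ty":-1.5,"tz":0,"rx":0,"ry":0,"rz":0,"gripper":-1},
    {"tx":-0.3,"ty":-1.2,"tz":0,"rx":0,"ry":0,"rz":0,"gripper":-1},
    {"tx":-0.1,"ty":-0.6,"tz":0,"rx":0,"ry":0,"rz":0,"gripper":-1},
    {"tx":0,"ty":0,"tz":1,"rx":0,"ry":0,"rz":0,"gripper":-1},
    {"tx":0,"ty":0,"tz":1.5,"rx":0,"ry":0,"rz":0,"gripper":-1},
    {"tx":0,"ty":0,"tz":1.5,"rx":0,"ry":0,"rz":0,"gripper":-1},
    {"tx":0,"ty":0,"tz":1,"rx":0,"ry":0,"rz":0,"gripper":-1},
  ],
)

```text
clock: 8.95
eef_pos: [456.0, -297.9, 93.8]
tcp_rot: [-3.141, 0.001, -0.14]
contact_force: [0.4, 0.4, -4.5]
opening: 0.128
```

Emit:
move_arm(
  increments=[
    {"tx":0,"ty":0,"tz":0.6,"rx":0,"ry":0,"rz":0,"gripper":-1},
    {"tx":0,"ty":0,"tz":0,"rx":0,"ry":0,"rz":0,"gripper":-1},
    {"tx":0,"ty":0,"tz":0,"rx":0,"ry":0,"rz":0,"gripper":-1},
    {"tx":0,"ty":0,"tz":0,"rx":0,"ry":0,"rz":0,"gripper":-1},
  ],
)

```text
clock: 9.35
eef_pos: [456.8, -298.1, 89.8]
tcp_rot: [3.141, -0.001, -0.14]
contact_force: [1.0, -0.3, -3.7]
opening: 0.129
```

```bash
python3 - <<'E'
from plan import *
from meas import run
to([455,-296,88],down(-8))
p,d=grab('side'); save(p[200:440,200:480].repeat(2,0).repeat(2,1),'over')
for o in r.place_of('tray_lip','top')[:2]: print(o, onz('top',*o['location'],67))
E
```

```text
t=9.35 pos [ 456.8 -298.1   89.8] rpy [180.   -0.1  -8. ] q [-0.6  0.4  1.9 -0.   0.8  1.1]
  shift(now axes) cm [-0.2 -0.2  0.2]  turn [ 0.  -0.1 -0. ]  shift(after turn) [-0.2 -0.2  0.2]
{'location': [268.6, 406.8], 'confidence': 0.81} [ 478.8 -218.    67. ]
```

View pics/over.png

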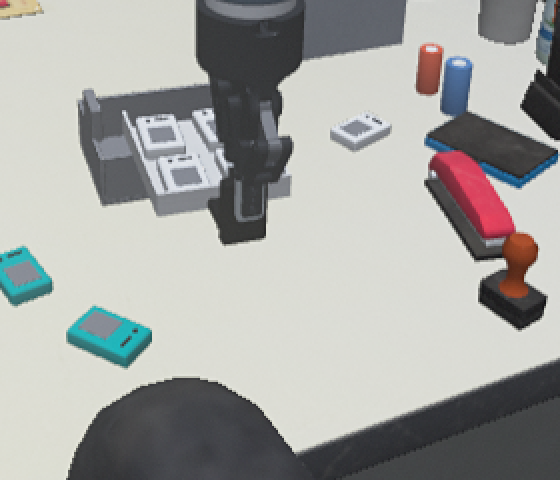

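Emit:
move_arm(
  increments=[
    {"tx":0,"ty":-0.08,"tz":-0.66,"rx":-2,"ry":0,"rz":0,"gripper":-1},
    {"tx":0,"ty":-0.1,"tz":-0.98,"rx":-3,"ry":0,"rz":0,"gripper":-1},
    {"tx":0,"ty":-0.1,"tz":-0.98,"rx":-3,"ry":0,"rz":0,"gripper":-1},
    {"tx":0,"ty":-0.1,"tz":-0.98,"rx":-3,"ry":0,"rz":0,"gripper":-1},
    {"tx":0,"ty":-0.1,"tz":-0.98,"rx":-3,"ry":0,"rz":0,"gripper":-1},
    {"tx":0,"ty":-0.1,"tz":-0.98,"rx":-3,"ry":0,"rz":0,"gripper":-1},
    {"tx":0,"ty":-0.08,"tz":-0.66,"rx":-2,"ry":0,"rz":0,"gripper":-1},
    {"tx":0,"ty":-0.04,"tz":-0.33,"rx":-1,"ry":0,"rz":0,"gripper":-1},
  ],
)

```text
clock: 10.25
eef_pos: [459.0, -280.6, 153.5]
tcp_rot: [2.791, -0.001, -0.139]
contact_force: [-0.5, -0.1, -4.1]
opening: 0.126
```

Emit:
move_arm(
  increments=[
    {"tx":0,"ty":-0.04,"tz":-0.33,"rx":-1,"ry":0,"rz":0,"gripper":-1},
    {"tx":0,"ty":-0.04,"tz":-0.33,"rx":-1,"ry":0,"rz":0,"gripper":-1},
    {"tx":0,"ty":-0.04,"tz":-0.33,"rx":-1,"ry":0,"rz":0,"gripper":-1},
    {"tx":0,"ty":-0.04,"tz":-0.33,"rx":-1,"ry":0,"rz":0,"gripper":-1},
    {"tx":0,"ty":-0.04,"tz":-0.33,"rx":-1,"ry":0,"rz":0,"gripper":-1},
    {"tx":0,"ty":-0.04,"tz":-0.33,"rx":-1,"ry":0,"rz":0,"gripper":-1},
    {"tx":0,"ty":-0.04,"tz":-0.33,"rx":-1,"ry":0,"rz":0,"gripper":-1},
    {"tx":0,"ty":-0.04,"tz":-0.33,"rx":-1,"ry":0,"rz":0,"gripper":-1},
    {"tx":0,"ty":-0.04,"tz":-0.33,"rx":-1,"ry":0,"rz":0,"gripper":-1},
    {"tx":0,"ty":-0.04,"tz":-0.33,"rx":-1,"ry":0,"rz":0,"gripper":-1},
    {"tx":0,"ty":-0.04,"tz":-0.33,"rx":-1,"ry":0,"rz":0,"gripper":-1},
    {"tx":0,"ty":-0.04,"tz":-0.33,"rx":-1,"ry":0,"rz":0,"gripper":-1},
  ],
)

```text
clock: 11.45
eef_pos: [461.7, -259.9, 186.5]
tcp_rot: [2.582, -0.0, -0.14]
contact_force: [-0.3, 0.1, -2.6]
opening: 0.126
```

Emit:
move_arm(
  increments=[
    {"tx":0,"ty":-0.08,"tz":-0.66,"rx":-2,"ry":0,"rz":0,"gripper":-1},
    {"tx":0,"ty":-0.08,"tz":-0.66,"rx":-2,"ry":0,"rz":0,"gripper":-1},
    {"tx":0,"ty":-0.08,"tz":-0.66,"rx":-2,"ry":0,"rz":0,"gripper":-1},
    {"tx":0,"ty":-0.08,"tz":-0.66,"rx":-2,"ry":0,"rz":0,"gripper":-1},
    {"tx":0,"ty":-0.08,"tz":-0.66,"rx":-2,"ry":0,"rz":0,"gripper":-1},
    {"tx":0,"ty":0,"tz":0,"rx":0,"ry":0,"rz":0,"gripper":-1},
    {"tx":0,"ty":0,"tz":0,"rx":0,"ry":0,"rz":0,"gripper":-1},
    {"tx":0,"ty":0,"tz":0,"rx":0,"ry":0,"rz":0,"gripper":-1},
  ],
)

```text
clock: 12.25
eef_pos: [464.8, -237.8, 210.5]
tcp_rot: [2.409, -0.0, -0.14]
contact_force: [-0.7, -0.7, -2.8]
opening: 0.128
```

```bash
python3 - <<'E'
from plan import *
to([470.5,-394.5,150],down(-3))
p,d=grab('side'); save(p[160:400,160:480].repeat(2,0).repeat(2,1),'tip')
E
```

```text
t=12.25 pos [ 464.8 -237.8  210.5] rpy [138.  -0.  -8.] q [-0.02  0.3   2.   -0.83  1.12  2.17]
  shift(now axes) cm [ 2.75  7.43 14.82]  turn [41.94  1.83 -4.8 ]  shift(after turn) [ 1.39 15.62  6.05]
```

View pics/tip.png

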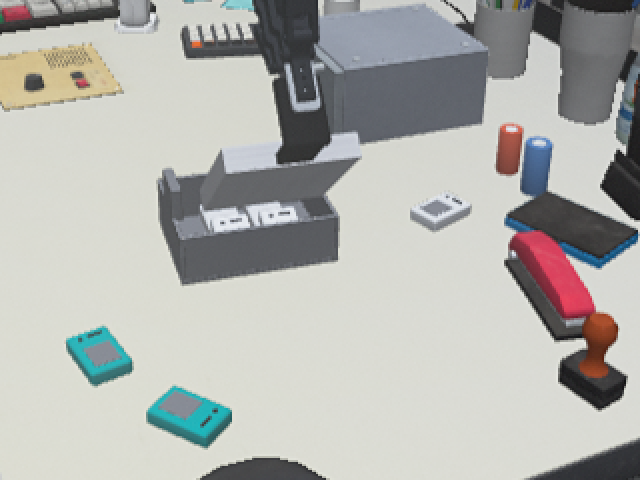

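Emit:
move_arm(
  increments=[
    {"tx":0.2,"ty":1.0,"tz":0.8,"rx":0,"ry":0,"rz":0,"gripper":-1},
    {"tx":0.4,"ty":2,"tz":1.68,"rx":0,"ry":0,"rz":0,"gripper":-1},
    {"tx":0.5,"ty":2,"tz":1.68,"rx":0,"ry":0,"rz":0,"gripper":-1},
    {"tx":0.5,"ty":2,"tz":1.68,"rx":0,"ry":0,"rz":0,"gripper":-1},
    {"tx":0.5,"ty":2,"tz":1.68,"rx":0,"ry":0,"rz":-0.8,"gripper":-1},
    {"tx":0.5,"ty":2,"tz":1.68,"rx":0,"ry":0,"rz":-0.8,"gripper":-1},
    {"tx":0.1,"ty":0.8,"tz":0.8,"rx":3,"ry":0,"rz":-0.8,"gripper":-1},
    {"tx":0,"ty":0,"tz":0,"rx":6,"ry":0,"rz":-0.8,"gripper":-1},
    {"tx":0,"ty":0,"tz":0,"rx":6,"ry":0,"rz":-0.8,"gripper":-1},
    {"tx":0,"ty":0,"tz":0,"rx":6,"ry":0,"rz":-0.8,"gripper":-1},
    {"tx":0,"ty":0,"tz":0,"rx":6,"ry":0,"rz":0,"gripper":-1},
    {"tx":0,"ty":0,"tz":0,"rx":6,"ry":0,"rz":0,"gripper":-1},
  ],
)

```text
clock: 13.5
eef_pos: [469.9, -395.9, 216.0]
tcp_rot: [2.989, 0.047, -0.073]
contact_force: [-0.9, -0.3, -2.1]
opening: 0.125
```

Emit:
move_arm(
  increments=[
    {"tx":0,"ty":0,"tz":0,"rx":6,"ry":0,"rz":0,"gripper":-1},
    {"tx":0,"ty":0,"tz":0,"rx":3,"ry":0,"rz":0,"gripper":-1},
    {"tx":0,"ty":0,"tz":0,"rx":0,"ry":0,"rz":0,"gripper":-1},
  ],
)

```text
clock: 13.8
eef_pos: [469.2, -397.3, 215.1]
tcp_rot: [-3.14, 0.049, -0.076]
contact_force: [0.1, -0.9, -2.0]
opening: 0.132
```

```bash
python3 - <<'E'
from plan import *
from meas import run
to([470.5,-394.5,27],down(-3))
p,d=grab('top'); save(p[130:380,270:520].repeat(2,0).repeat(2,1),'top2')
run([('tub',42,58),('tub_tab',70,90),('tag_0',8,60)])
E
```

```text
t=13.80 pos [ 469.2 -397.3  215.1] rpy [-179.9    2.8   -4.3] q [-0.7  0.4  1.6 -0.   1.2  1. ]
  shift(now axes) cm [ 1.  -0.3 18.8]  turn [-0.1  2.8 -1.3]  shift(after turn) [ 0.1 -0.3 18.8]
tub 0.98 [302.8, 230.8, 364.9, 310.1] z [ 0.4  4.9 53.3] n 443 (array([481.1, -73.3]), array([115.8, 150. ]), 82.6)
tub_tab 0.67 [303.7, 233.8, 369.7, 308.9] z [ 0.7  4.8 52.6] n 100 (array([412.3, -64.5]), array([44. ,  8.9]), 84.2)
tub_tab 0.62 [175.1, 86.1, 270.7, 210.0] z [ 35.3  96.9 100.1] n 304 (array([732.7, 138.9]), array([166.9, 236.3]), 78.9)
tag_0 0.96 [333.0, 245.2, 361.8, 265.6] z [16.4 25.  32.5] n 441 (array([ 507.9, -101.6]), array([55.5, 36. ]), 82.5)
tag_0 0.95 [307.6, 268.6, 335.5, 289.5] z [13.7 17.3 20.4] n 408 (array([466.9, -43. ]), array([51.5, 35.6]), 82.1)
tag_0 0.9 [310.9, 244.9, 336.9, 270.6] z [13.6 17.4 20.7] n 415 (array([510.7, -50.3]), array([54.7, 36.1]), 82.3)
tag_0 0.85 [334.1, 270.3, 360.0, 286.9] z [17.4 25.2 32.1] n 419 (array([459.5, -96. ]), array([55., 35.]), 85.0)
tag_0 0.79 [429.5, 323.5, 459.4, 345.1] z [10.2 13.6 17.1] n 413 (array([ 346.6, -296.4]), array([33.9, 55.2]), 33.4)
```

View pics/top2.png

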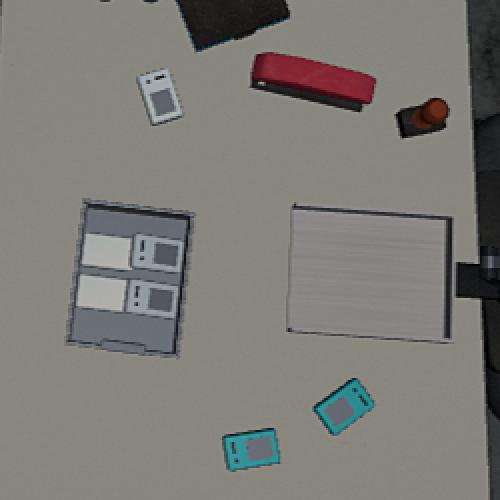

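All four tags lie in the tub and the tray is empty. Next I level the tray and set it down where it was.

Emit:
move_arm(
  increments=[
    {"tx":0,"ty":-0.3,"tz":0,"rx":0,"ry":2.8,"rz":-1.3,"gripper":-1},
    {"tx":0,"ty":0,"tz":2,"rx":0,"ry":0,"rz":0,"gripper":-1},
    {"tx":0,"ty":0,"tz":3,"rx":0,"ry":0,"rz":0,"gripper":-1},
    {"tx":0,"ty":0,"tz":3,"rx":0,"ry":0,"rz":0,"gripper":-1},
    {"tx":0,"ty":0,"tz":3,"rx":0,"ry":0,"rz":0,"gripper":-1},
    {"tx":0,"ty":0,"tz":3,"rx":0,"ry":0,"rz":0,"gripper":-1},
    {"tx":0,"ty":0,"tz":2,"rx":0,"ry":0,"rz":0,"gripper":-1},
    {"tx":0,"ty":0,"tz":1,"rx":0,"ry":0,"rz":0,"gripper":-1},
    {"tx":0,"ty":0,"tz":0.8,"rx":0,"ry":0,"rz":0,"gripper":-1},
    {"tx":0,"ty":0,"tz":0.3,"rx":0,"ry":0,"rz":0,"gripper":-1},
    {"tx":0,"ty":0,"tz":0,"rx":0,"ry":0,"rz":0,"gripper":-1},
    {"tx":0,"ty":0,"tz":0,"rx":0,"ry":0,"rz":0,"gripper":-1},
  ],
)

```text
clock: 15.25
eef_pos: [471.3, -391.5, 35.1]
tcp_rot: [-3.14, -0.002, -0.05]
contact_force: [0.0, -0.7, -1.4]
opening: 0.128
```

Emit:
move_arm(
  increments=[
    {"tx":0,"ty":0,"tz":0.4,"rx":0,"ry":0,"rz":0,"gripper":-1},
    {"tx":0,"ty":0,"tz":0.3,"rx":0,"ry":0,"rz":0,"gripper":-1},
    {"tx":0,"ty":0,"tz":0.1,"rx":0,"ry":0,"rz":0,"gripper":-1},
    {"tx":0,"ty":0,"tz":0,"rx":0,"ry":0,"rz":0,"gripper":-1},
    {"tx":0,"ty":0,"tz":0,"rx":0,"ry":0,"rz":0,"gripper":-1},
  ],
)

```text
clock: 15.75
eef_pos: [470.8, -391.3, 26.6]
tcp_rot: [-3.139, -0.001, -0.05]
contact_force: [-2.1, -0.5, 4.6]
opening: 0.127
```

Emit:
move_arm(
  increments=[
    {"tx":0,"ty":0,"tz":0,"rx":0,"ry":0,"rz":0,"gripper":0},
    {"tx":0,"ty":0,"tz":0,"rx":0,"ry":0,"rz":0,"gripper":0.2},
    {"tx":0,"ty":0,"tz":0,"rx":0,"ry":0,"rz":0,"gripper":0.2},
    {"tx":0,"ty":0,"tz":-1,"rx":0,"ry":0,"rz":0,"gripper":0.2},
    {"tx":0,"ty":0,"tz":-2.5,"rx":0,"ry":0,"rz":0,"gripper":0.2},
    {"tx":0,"ty":0,"tz":-3,"rx":0,"ry":0,"rz":0,"gripper":0.2},
    {"tx":0,"ty":0,"tz":-3,"rx":0,"ry":0,"rz":0,"gripper":0.2},
    {"tx":0,"ty":0,"tz":-2.5,"rx":0,"ry":0,"rz":0,"gripper":0.4},
    {"tx":0,"ty":0,"tz":0,"rx":0,"ry":0,"rz":0,"gripper":0.4},
  ],
)

```text
clock: 16.65
eef_pos: [472.6, -393.0, 150.7]
tcp_rot: [3.14, -0.006, -0.05]
contact_force: [0.4, 1.2, 0.5]
opening: 0.699
```

```bash
python3 - <<'E'
from plan import *
from meas import run
p,d=grab('top')
run([('tray',15,28),('tray_grip',45,70),('tag_0',8,60)])
to([678.7,-108.6,100],down(16.8))
E
```

```text
tray 0.64 [394.3, 242.2, 494.5, 300.0] z [-0.1  3.3 21.4] n 290 (array([ 474.6, -294.7]), array([183.6, 111.6]), 86.9)
tray 0.47 [307.5, 269.6, 333.7, 287.2] z [13.7 17.2 20.7] n 342 (array([467.3, -43. ]), array([50.8, 34.9]), 82.9)
tray_grip 0.62 [397.0, 243.0, 495.7, 297.5] z [-0.1  3.3 20.9] n 42 (array([ 460. , -388.9]), array([14.6, 10.9]), 0.0)
tag_0 0.84 [311.6, 245.6, 336.4, 267.3] z [14.1 17.5 20.4] n 403 (array([510.3, -50.4]), array([53.9, 36.1]), 83.2)
tag_0 0.71 [334.6, 246.8, 364.6, 268.3] z [17.5 25.6 32.5] n 447 (array([ 507.7, -101.8]), array([55.7, 36. ]), 82.8)
tag_0 0.71 [330.7, 270.8, 359.5, 286.3] z [16.9 25.3 32.7] n 427 (array([460.3, -96.1]), array([54.3, 35.8]), 81.7)
tag_0 0.6 [308.3, 267.5, 335.5, 286.9] z [11.1 17.1 21.6] n 429 (array([467.1, -42.6]), array([53., 36.]), 82.5)
 t=16.90 pos [ 470.1 -390.8  145.1] rpy [-179.8    0.1   -2.9] q [-0.7  0.4  1.7  0.   1.   0.9]
  shift(now axes) cm [ 19.4 -29.2   4.6]  turn [ -0.2   0.  -19.7]  shift(after turn) [ 28.1 -21.    4.5]
```

Emit:
move_arm(
  increments=[
    {"tx":1.4,"ty":-2.2,"tz":0,"rx":0,"ry":0,"rz":0,"gripper":0.4},
    {"tx":2,"ty":-3,"tz":0,"rx":0,"ry":0,"rz":0,"gripper":0.4},
    {"tx":2,"ty":-3,"tz":0,"rx":0,"ry":0,"rz":0,"gripper":0.4},
    {"tx":2,"ty":-3,"tz":0,"rx":0,"ry":0,"rz":0,"gripper":0.4},
    {"tx":2,"ty":-3,"tz":0,"rx":0,"ry":0,"rz":0,"gripper":0.4},
    {"tx":2,"ty":-3,"tz":0,"rx":0,"ry":0,"rz":0,"gripper":0.4},
    {"tx":2,"ty":-3,"tz":0,"rx":0,"ry":0,"rz":0,"gripper":0.4},
    {"tx":2,"ty":-3,"tz":0,"rx":0,"ry":0,"rz":0,"gripper":0.4},
    {"tx":2,"ty":-3,"tz":0,"rx":0,"ry":0,"rz":-5,"gripper":0.4},
    {"tx":1.8,"ty":-2,"tz":0,"rx":0,"ry":0,"rz":-5,"gripper":0.4},
    {"tx":0,"ty":0,"tz":0,"rx":0,"ry":0,"rz":-5,"gripper":0.4},
    {"tx":0,"ty":0,"tz":0,"rx":0,"ry":0,"rz":-4.7,"gripper":0.4},
  ],
)

```text
clock: 18.1
eef_pos: [674.6, -116.4, 145.2]
tcp_rot: [-3.138, 0.001, 0.299]
contact_force: [-0.1, -0.4, -0.0]
opening: 0.698
```

```bash
python3 - <<'E'
from plan import *
from meas import run,rect
to([678.7,-108.6,2],down(16.8))
p,d=grab('side');C=cloud('side',d)
s=(d>0)&(abs(C[...,2]-13.5)<4)&(abs(C[...,0]-678)<70)&(abs(C[...,1]+108)<60)
print(s.sum(),rect(C[s]) if s.sum()>20 else '')
E
```

```text
t=18.10 pos [ 674.6 -116.4  145.2] rpy [-179.8    0.1   17.1] q [-0.2  0.5  1.6  0.   1.1  1.1]
  shift(now axes) cm [ 0.6 -0.6 14.3]  turn [-0.2  0.1  0.3]  shift(after turn) [ 0.6 -0.6 14.3]
342 (array([ 701.6, -120.8]), array([ 58.1, 118.2]), 66.8)
```

```bash
python3 - <<'E'
from plan import *
from meas import rect
p,d=grab('side');C=cloud('side',d)
for o in r.cut_out('tag_0','side'):
    P=C[o['mask']&(d>0)];P=P[abs(P[:,2]-13.5)<3.5]
    if len(P)>20: print(round(o['confidence'],2),len(P),rect(P))
E
```

```text
0.86 498 (array([ 300.2, -197.5]), array([35.6, 59. ]), 10.4)
0.83 628 (array([ 343.4, -297.3]), array([37.2, 56.1]), 35.5)
0.71 250 (array([ 676.3, -109.1]), array([56.7, 37. ]), 19.3)
0.64 54 (array([507.8, -48.5]), array([47.8, 35.9]), 82.1)
0.6 57 (array([464.1, -42.6]), array([56.2, 35.7]), 82.3)
```

Emit:
move_arm(
  increments=[
    {"tx":0.55,"ty":-0.6,"tz":2,"rx":0,"ry":0,"rz":0,"gripper":0.3},
    {"tx":0,"ty":0,"tz":2,"rx":0,"ry":0,"rz":0,"gripper":0.3},
    {"tx":0,"ty":0,"tz":2,"rx":0,"ry":0,"rz":0,"gripper":0.3},
    {"tx":0,"ty":0,"tz":2,"rx":0,"ry":0,"rz":0,"gripper":0.3},
  ],
)

```text
clock: 18.65
eef_pos: [677.9, -110.4, 65.7]
tcp_rot: [-3.139, -0.001, 0.291]
contact_force: [-0.5, -0.5, -0.8]
opening: 0.646
```

Tag confirmed at about (677,-109). I descend and grip it.

Emit:
move_arm(
  increments=[
    {"tx":0,"ty":-0.1,"tz":2,"rx":0,"ry":0,"rz":0,"gripper":0.3},
    {"tx":0,"ty":0,"tz":2,"rx":0,"ry":0,"rz":0,"gripper":0.3},
    {"tx":0,"ty":0,"tz":1.5,"rx":0,"ry":0,"rz":0,"gripper":0.3},
    {"tx":0,"ty":0,"tz":0.7,"rx":0,"ry":0,"rz":0,"gripper":0.3},
    {"tx":0,"ty":0,"tz":0,"rx":0,"ry":0,"rz":0,"gripper":0.3},
    {"tx":0,"ty":0,"tz":0,"rx":0,"ry":0,"rz":0,"gripper":-1},
    {"tx":0,"ty":0,"tz":0,"rx":0,"ry":0,"rz":0,"gripper":-1},
    {"tx":0,"ty":0,"tz":0,"rx":0,"ry":0,"rz":0,"gripper":-1},
    {"tx":0,"ty":0,"tz":0,"rx":0,"ry":0,"rz":0,"gripper":-1},
  ],
  squeeze=30,
)

```text
clock: 19.55
eef_pos: [678.9, -109.2, 6.0]
tcp_rot: [-3.14, -0.003, 0.294]
contact_force: [-0.3, -0.4, 5.4]
opening: 0.412
```

Emit:
move_arm(
  increments=[
    {"tx":0,"ty":0,"tz":-1,"rx":0,"ry":0,"rz":0,"gripper":-1},
    {"tx":0,"ty":0,"tz":-2.5,"rx":0,"ry":0,"rz":0,"gripper":-1},
    {"tx":0,"ty":0,"tz":-3,"rx":0,"ry":0,"rz":0,"gripper":-1},
    {"tx":0,"ty":0,"tz":-3,"rx":0,"ry":0,"rz":0,"gripper":-1},
    {"tx":0,"ty":0,"tz":-2,"rx":0,"ry":0,"rz":0,"gripper":-1},
    {"tx":0,"ty":0,"tz":0,"rx":0,"ry":0,"rz":0,"gripper":-1},
  ],
)

```text
clock: 20.15
eef_pos: [680.1, -109.6, 124.0]
tcp_rot: [3.141, -0.006, 0.294]
contact_force: [-0.1, 0.1, -0.1]
opening: 0.412
```

```bash
python3 - <<'E'
from plan import *
from meas import run
p,d=grab('top')
run([('tub',42,58),('tub_tab',70,90)])
to([485,-75,70],down(-7.8))
E
```

```text
t=20.35 pos [ 677.1 -109.2  118.7] rpy [-179.8    0.    16.8] q [-0.2  0.6  1.6  0.   1.   1.1]
  shift(now axes) cm [-17.4  -8.8   4.9]  turn [-0.2  0.1 24.6]  shift(after turn) [-19.5  -0.8   4.9]
```

Emit:
move_arm(
  increments=[
    {"tx":-1.5,"ty":-0.8,"tz":0,"rx":0,"ry":0,"rz":0,"gripper":-1},
    {"tx":-2.6,"ty":-1.3,"tz":0,"rx":0,"ry":0,"rz":0,"gripper":-1},
    {"tx":-2.6,"ty":-1.3,"tz":0,"rx":0,"ry":0,"rz":0,"gripper":-1},
    {"tx":-2.6,"ty":-1.3,"tz":0,"rx":0,"ry":0,"rz":0,"gripper":-1},
    {"tx":-2.6,"ty":-1.3,"tz":0,"rx":0,"ry":0,"rz":0,"gripper":-1},
    {"tx":-2.6,"ty":-1.3,"tz":0,"rx":0,"ry":0,"rz":0,"gripper":-1},
    {"tx":-2.9,"ty":-1.5,"tz":0,"rx":0,"ry":0,"rz":0,"gripper":-1},
    {"tx":0,"ty":0,"tz":1,"rx":0,"ry":0,"rz":8,"gripper":-1},
    {"tx":0,"ty":0,"tz":1,"rx":0,"ry":0,"rz":8,"gripper":-1},
    {"tx":0,"ty":0,"tz":1,"rx":0,"ry":0,"rz":8,"gripper":-1},
    {"tx":0,"ty":0,"tz":0,"rx":0,"ry":0,"rz":0,"gripper":-1},
  ],
)

```text
clock: 21.45
eef_pos: [484.3, -75.2, 88.0]
tcp_rot: [-3.139, 0.004, -0.127]
contact_force: [-0.2, 0.6, -0.3]
opening: 0.409
```

```bash
python3 - <<'E'
from plan import *
from meas import rect
to([485,-75,44],down(-7.8))
p,d=grab('side');C=cloud('side',d); save(p[160:400,160:480].repeat(2,0).repeat(2,1),'tagin')
for o in r.cut_out('tub','side')[:1]:
    P=C[o['mask']&(d>0)];P=P[abs(P[:,2]-50)<4]
    print(round(o['confidence'],2),len(P),rect(P))
E
```

```text
t=21.45 pos [484.3 -75.2  88. ] rpy [-179.9    0.2   -7.3] q [-0.2  0.3  2.   0.   0.8  1.5]
  shift(now axes) cm [ 0.1 -0.   4.4]  turn [-0.1  0.2  0.5]  shift(after turn) [ 0.1 -0.   4.4]
0.77 434 (array([478.8, -72.7]), array([120.7, 150.6]), 82.5)
```

View pics/tagin.png

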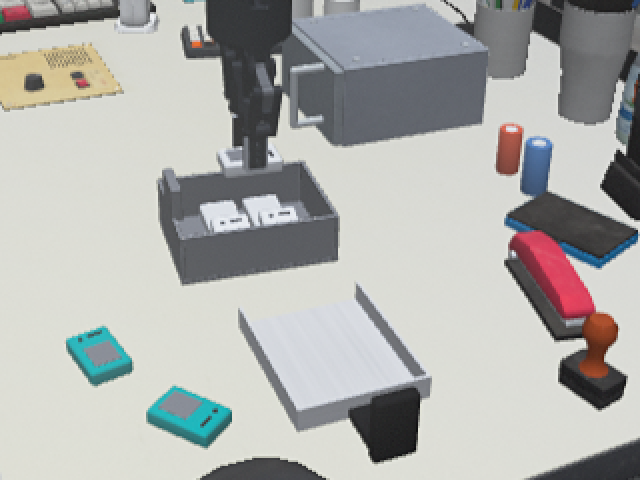

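Emit:
move_arm(
  increments=[
    {"tx":0,"ty":0,"tz":1.5,"rx":0,"ry":0,"rz":0.5,"gripper":-1},
    {"tx":0,"ty":0,"tz":1.5,"rx":0,"ry":0,"rz":0,"gripper":-1},
    {"tx":0,"ty":0,"tz":1.4,"rx":0,"ry":0,"rz":0,"gripper":-1},
    {"tx":0,"ty":0,"tz":0,"rx":0,"ry":0,"rz":0,"gripper":-1},
    {"tx":0,"ty":0,"tz":0,"rx":0,"ry":0,"rz":0,"gripper":0.2},
    {"tx":0,"ty":0,"tz":0,"rx":0,"ry":0,"rz":0,"gripper":0.2},
    {"tx":0,"ty":0,"tz":0,"rx":0,"ry":0,"rz":0,"gripper":0.2},
    {"tx":0,"ty":0,"tz":-2,"rx":0,"ry":0,"rz":0,"gripper":0.2},
    {"tx":0,"ty":0,"tz":-3,"rx":0,"ry":0,"rz":0,"gripper":0.2},
    {"tx":0,"ty":0,"tz":-4,"rx":0,"ry":0,"rz":0,"gripper":0.2},
    {"tx":0,"ty":0,"tz":-4,"rx":0,"ry":0,"rz":0,"gripper":0.2},
    {"tx":0,"ty":0,"tz":0,"rx":0,"ry":0,"rz":0,"gripper":0.2},
  ],
)

```text
clock: 22.75
eef_pos: [489.3, -76.2, 181.5]
tcp_rot: [-3.139, -0.01, -0.133]
contact_force: [0.5, -1.1, -0.1]
opening: 0.599
```

```bash
python3 - <<'E'
from plan import *
from meas import rect
np.set_printoptions(precision=1,suppress=True)
for n in('side','top'):
    p,d=grab(n);C=cloud(n,d)
    def box(t,x0,x1,y0,y1,z0,z1):
        s=(d>0)&(C[...,0]>x0)&(C[...,0]<x1)&(C[...,1]>y0)&(C[...,1]<y1)&(C[...,2]>z0)&(C[...,2]<z1);P=C[s];print(n,t,s.sum(),rect(P) if len(P)>3 else '',P.mean(0) if len(P) else '');return P
    box('bar',590,621,80,135,25,92); box('roof',645,850,40,260,95,103); box('shell',600,900,40,260,25,103); box('front strip',625,650,60,240,88,95)
    for q,z in(('cupdoor_handle',70),('cupdoor_hinge',0)):
        for o in r.place_of(q,n)[:1]: print(q,o['confidence'],onz(n,*o['location'],z))
to([530,20,160],down(175))
E
```

```text
side bar 130 (array([611.6, 105.7]), array([18.5, 10.5]), 1.3) [609.1 105.6  61.7]
side roof 2112 (array([744.8, 153.1]), array([178.2, 198. ]), 87.1) [741.9 144.2  97.7]
side shell 5047 (array([724.8, 152.7]), array([180.8, 239.3]), 87.1) [722.8 112.   76.5]
side front strip 106 (array([638.4, 149.7]), array([159.9,  22.3]), 89.7) [643.9 128.6  91.8]
cupdoor_handle 0.69 [599.6  97.2  70. ]
cupdoor_hinge 0.72 [645.3 233.1   0. ]
top bar 56 (array([613.4, 106.5]), array([14.1,  8.4]), 0.9) [610.8 105.4  67. ]
top roof 7228 (array([746.8, 150.8]), array([170.5, 197.5]), 87.3) [747.6 150.3  97.7]
top shell 9135 (array([727.2, 151.6]), array([170.6, 237.4]), 87.3) [737.6 146.9  93.3]
top front strip 112 (array([637.9, 128.7]), array([115.6,  23.1]), 89.5) [642.9 111.9  91.9]
cupdoor_handle 0.89 [605.5 106.2  70. ]
cupdoor_hinge 0.65 [657.9 236.5   0. ]
 t=23.05 pos [485.1 -75.6 174.7] rpy [-179.9    0.1   -7.7] q [-0.2  0.2  2.   0.   1.   1.5]
  shift(now axes) cm [  3.2 -10.1   1.5]  turn [  0.2   0.2 177.3]  shift(after turn) [-3.6  9.9  1.5]
```

Emit:
move_arm(
  increments=[
    {"tx":1.0,"ty":-1.97,"tz":0,"rx":0,"ry":0,"rz":0,"gripper":0.2},
    {"tx":1.5,"ty":-2.97,"tz":0,"rx":0,"ry":0,"rz":0,"gripper":0.2},
    {"tx":1.5,"ty":-2.97,"tz":0,"rx":0,"ry":0,"rz":0,"gripper":0.2},
    {"tx":1.5,"ty":-2.97,"tz":0,"rx":0,"ry":0,"rz":0,"gripper":0.2},
    {"tx":1.5,"ty":-2.97,"tz":0,"rx":0,"ry":0,"rz":0,"gripper":0.2},
    {"tx":1.5,"ty":-2.97,"tz":0,"rx":0,"ry":0,"rz":0,"gripper":0.2},
    {"tx":1.5,"ty":-2.96,"tz":0,"rx":0,"ry":0,"rz":0,"gripper":0.2},
    {"tx":0,"ty":0,"tz":0,"rx":0,"ry":0,"rz":-8.4,"gripper":0.2},
    {"tx":0,"ty":0,"tz":0,"rx":0,"ry":0,"rz":-8.4,"gripper":0.2},
    {"tx":0,"ty":0,"tz":0,"rx":0,"ry":0,"rz":-8.4,"gripper":0.2},
    {"tx":0,"ty":0,"tz":0,"rx":0,"ry":0,"rz":-8.4,"gripper":0.2},
    {"tx":0,"ty":0,"tz":0,"rx":0,"ry":0,"rz":-8.4,"gripper":0.2},
  ],
)

```text
clock: 24.25
eef_pos: [610.7, 107.0, 174.7]
tcp_rot: [-3.139, 0.001, 0.606]
contact_force: [0.4, 0.8, -0.2]
opening: 0.599
```

Emit:
move_arm(
  increments=[
    {"tx":0,"ty":0,"tz":0,"rx":0,"ry":0,"rz":-8.4,"gripper":0.2},
    {"tx":0,"ty":0,"tz":0,"rx":0,"ry":0,"rz":-8.4,"gripper":0.2},
    {"tx":0,"ty":0,"tz":0,"rx":0,"ry":0,"rz":-8.4,"gripper":0.2},
    {"tx":0,"ty":0,"tz":0,"rx":0,"ry":0,"rz":-8.4,"gripper":0.2},
    {"tx":0,"ty":0,"tz":0,"rx":0,"ry":0,"rz":-8.4,"gripper":0.2},
    {"tx":0,"ty":0,"tz":0,"rx":0,"ry":0,"rz":-8.4,"gripper":0.2},
    {"tx":0,"ty":0,"tz":0,"rx":0,"ry":0,"rz":-8.4,"gripper":0.2},
    {"tx":0,"ty":0,"tz":0,"rx":0,"ry":0,"rz":-8.4,"gripper":0.2},
    {"tx":0,"ty":0,"tz":0,"rx":0,"ry":0,"rz":-8.4,"gripper":0.2},
    {"tx":0,"ty":0,"tz":0,"rx":0,"ry":0,"rz":-8.4,"gripper":0},
    {"tx":0,"ty":0,"tz":0,"rx":0,"ry":0,"rz":-8.4,"gripper":0},
    {"tx":0,"ty":0,"tz":0,"rx":0,"ry":0,"rz":-8.4,"gripper":0},
  ],
)

```text
clock: 25.45
eef_pos: [610.7, 106.9, 174.7]
tcp_rot: [-3.141, -0.003, 2.365]
contact_force: [0.1, -0.4, 0.1]
opening: 0.498
```

Emit:
move_arm(
  increments=[
    {"tx":0,"ty":0,"tz":0,"rx":0,"ry":0,"rz":-8.4,"gripper":0},
    {"tx":0,"ty":0,"tz":0,"rx":0,"ry":0,"rz":-8.4,"gripper":0},
    {"tx":0,"ty":0,"tz":0,"rx":0,"ry":0,"rz":-8.4,"gripper":0},
    {"tx":0,"ty":0,"tz":0,"rx":0,"ry":0,"rz":-8.4,"gripper":0},
    {"tx":0,"ty":0,"tz":0,"rx":0,"ry":0,"rz":-8.4,"gripper":0},
    {"tx":0,"ty":0,"tz":0,"rx":0,"ry":0,"rz":0,"gripper":0},
  ],
)

```text
clock: 26.05
eef_pos: [610.8, 106.9, 175.0]
tcp_rot: [3.14, -0.002, 3.094]
contact_force: [-0.6, -0.6, -0.7]
opening: 0.497
```

```bash
python3 - <<'E'
from plan import *
to([610.8,106.5,53],down(177.3))
E
```

```text
t=26.05 pos [610.8 106.9 175. ] rpy [ 1.799e+02 -1.000e-01  1.773e+02] q [ 0.17  0.4   1.69  0.    1.05 -1.35]
  shift(now axes) cm [-0.03 -0.06 12.2 ]  turn [ 0.11 -0.11 -0.03]  shift(after turn) [-0.   -0.04 12.2 ]
```

Emit:
move_arm(
  increments=[
    {"tx":0,"ty":0,"tz":2,"rx":0,"ry":0,"rz":0,"gripper":0},
    {"tx":0,"ty":0,"tz":2.5,"rx":0,"ry":0,"rz":0,"gripper":0},
    {"tx":0,"ty":0,"tz":2.5,"rx":0,"ry":0,"rz":0,"gripper":0},
    {"tx":0,"ty":0,"tz":2.5,"rx":0,"ry":0,"rz":0,"gripper":0},
    {"tx":0,"ty":0,"tz":1.9,"rx":0,"ry":0,"rz":0,"gripper":0},
    {"tx":0,"ty":0,"tz":0.8,"rx":0,"ry":0,"rz":0,"gripper":0},
    {"tx":0,"ty":0,"tz":0,"rx":0,"ry":0,"rz":0,"gripper":-1},
    {"tx":0,"ty":0,"tz":0,"rx":0,"ry":0,"rz":0,"gripper":-1},
    {"tx":0,"ty":0,"tz":0,"rx":0,"ry":0,"rz":0,"gripper":-1},
    {"tx":0,"ty":0,"tz":0,"rx":0,"ry":0,"rz":0,"gripper":-1},
  ],
  squeeze=60,
)

```text
clock: 27.05
eef_pos: [612.1, 107.5, 55.3]
tcp_rot: [3.139, 0.002, 3.091]
contact_force: [1.5, -0.2, -0.6]
opening: 0.105
```

Emit:
move_arm(
  increments=[
    {"tx":0.47,"ty":0.15,"tz":0,"rx":0,"ry":0,"rz":2,"gripper":-1},
    {"tx":0.47,"ty":0.15,"tz":0,"rx":0,"ry":0,"rz":2,"gripper":-1},
    {"tx":0.47,"ty":0.15,"tz":0,"rx":0,"ry":0,"rz":2,"gripper":-1},
    {"tx":0.47,"ty":0.15,"tz":0,"rx":0,"ry":0,"rz":2,"gripper":-1},
    {"tx":0.47,"ty":0.15,"tz":0,"rx":0,"ry":0,"rz":2,"gripper":-1},
    {"tx":0.7,"ty":0.23,"tz":0,"rx":0,"ry":0,"rz":3,"gripper":-1},
    {"tx":0.7,"ty":0.23,"tz":0,"rx":0,"ry":0,"rz":3,"gripper":-1},
    {"tx":0,"ty":0,"tz":0,"rx":0,"ry":0,"rz":0,"gripper":-1},
  ],
)

```text
clock: 27.85
eef_pos: [576.5, 125.8, 55.3]
tcp_rot: [3.139, 0.0, 2.812]
contact_force: [-0.4, -1.6, 1.2]
opening: 0.101
```

Emit:
move_arm(
  increments=[
    {"tx":0.93,"ty":0.32,"tz":0,"rx":0,"ry":0,"rz":4,"gripper":-1},
    {"tx":0.93,"ty":0.32,"tz":0,"rx":0,"ry":0,"rz":4,"gripper":-1},
    {"tx":0.93,"ty":0.32,"tz":0,"rx":0,"ry":0,"rz":4,"gripper":-1},
    {"tx":0.93,"ty":0.32,"tz":0,"rx":0,"ry":0,"rz":4,"gripper":-1},
    {"tx":0.93,"ty":0.32,"tz":0,"rx":0,"ry":0,"rz":4,"gripper":-1},
    {"tx":0.93,"ty":0.32,"tz":0,"rx":0,"ry":0,"rz":4,"gripper":-1},
    {"tx":0.93,"ty":0.32,"tz":0,"rx":0,"ry":0,"rz":4,"gripper":-1},
    {"tx":0.93,"ty":0.32,"tz":0,"rx":0,"ry":0,"rz":4,"gripper":-1},
    {"tx":0.93,"ty":0.32,"tz":0,"rx":0,"ry":0,"rz":4,"gripper":-1},
    {"tx":0.93,"ty":0.32,"tz":0,"rx":0,"ry":0,"rz":4,"gripper":-1},
  ],
)

```text
clock: 28.85
eef_pos: [521.8, 205.0, 55.2]
tcp_rot: [3.142, -0.002, 2.113]
contact_force: [-3.5, -1.4, 5.0]
opening: 0.103
```

Emit:
move_arm(
  increments=[
    {"tx":0.93,"ty":0.32,"tz":0,"rx":0,"ry":0,"rz":4,"gripper":-1},
    {"tx":0.93,"ty":0.32,"tz":0,"rx":0,"ry":0,"rz":4,"gripper":-1},
    {"tx":0.93,"ty":0.32,"tz":0,"rx":0,"ry":0,"rz":4,"gripper":-1},
    {"tx":0.93,"ty":0.32,"tz":0,"rx":0,"ry":0,"rz":4,"gripper":-1},
    {"tx":0.93,"ty":0.32,"tz":0,"rx":0,"ry":0,"rz":4,"gripper":-1},
    {"tx":0.93,"ty":0.32,"tz":0,"rx":0,"ry":0,"rz":4,"gripper":-1},
    {"tx":0.93,"ty":0.32,"tz":0,"rx":0,"ry":0,"rz":4,"gripper":-1},
    {"tx":0.93,"ty":0.32,"tz":0,"rx":0,"ry":0,"rz":4,"gripper":-1},
    {"tx":0.93,"ty":0.32,"tz":0,"rx":0,"ry":0,"rz":4,"gripper":-1},
    {"tx":0.93,"ty":0.32,"tz":0,"rx":0,"ry":0,"rz":4,"gripper":-1},
    {"tx":0,"ty":0,"tz":0,"rx":0,"ry":0,"rz":0,"gripper":-1},
  ],
)

```text
clock: 29.95
eef_pos: [531.7, 302.3, 55.2]
tcp_rot: [-3.14, -0.003, 1.415]
contact_force: [-8.0, 2.6, 5.6]
opening: 0.099
```

Emit:
move_arm(
  increments=[
    {"tx":0,"ty":0,"tz":0,"rx":0,"ry":0,"rz":0,"gripper":0},
    {"tx":0,"ty":0,"tz":0,"rx":0,"ry":0,"rz":0,"gripper":0},
    {"tx":0,"ty":0,"tz":0,"rx":0,"ry":0,"rz":0,"gripper":0},
    {"tx":0,"ty":0,"tz":-2,"rx":0,"ry":0,"rz":0,"gripper":0},
    {"tx":0,"ty":0,"tz":-3,"rx":0,"ry":0,"rz":0,"gripper":0},
    {"tx":0,"ty":0,"tz":-3,"rx":0,"ry":0,"rz":0,"gripper":0},
    {"tx":0,"ty":0,"tz":-3,"rx":0,"ry":0,"rz":0,"gripper":0.9},
    {"tx":0,"ty":0,"tz":-2,"rx":0,"ry":0,"rz":0,"gripper":0.9},
    {"tx":0,"ty":0,"tz":0,"rx":0,"ry":0,"rz":0,"gripper":0.9},
  ],
)

```text
clock: 30.85
eef_pos: [534.3, 301.6, 188.3]
tcp_rot: [3.137, -0.006, 1.416]
contact_force: [-0.5, 0.6, 0.2]
opening: 0.944
```

```bash
python3 - <<'E'
from plan import *
from meas import run
p,d=grab('top'); save(p[70:340,150:480].repeat(2,0).repeat(2,1),'door')
run([('tub',42,58),('tub_tab',70,90),('tag_0',8,60)])
to([412,-64.7,170],down(172))
E
```

```text
tub 0.95 [302.8, 231.0, 365.7, 307.1] z [ 0.8  4.9 60.1] n 445 (array([480.9, -73.3]), array([115.9, 150. ]), 82.4)
tub_tab 0.91 [300.6, 230.4, 365.9, 309.8] z [ 0.5  5.  53.9] n 114 (array([411.7, -64.4]), array([44.2,  9.9]), 82.4)
tub_tab 0.38 [391.3, 242.9, 493.0, 299.2] z [-0.3  3.5 23.6] n 0 
tag_0 0.85 [308.8, 267.5, 332.2, 287.4] z [14.5 17.4 20.6] n 331 (array([467.4, -42.1]), array([48.8, 34.5]), 82.5)
tag_0 0.83 [334.4, 247.1, 360.3, 264.8] z [16.7 23.4 31.5] n 293 (array([ 507.6, -102.5]), array([54.1, 35.9]), 82.5)
tag_0 0.83 [310.6, 244.9, 336.5, 262.7] z [13.7 17.3 20.8] n 296 (array([510.3, -47.1]), array([47.4, 34.6]), 78.5)
tag_0 0.82 [333.6, 270.4, 360.0, 285.4] z [15.7 23.2 32.4] n 294 (array([460.3, -96.3]), array([53.6, 35.8]), 82.2)
tag_0 0.76 [329.1, 253.5, 347.7, 280.7] z [37.8 45.2 50.5] n 493 (array([486.1, -81.4]), array([39.1, 57.8]), 84.1)
 t=31.10 pos [531.6 300.3 183.5] rpy [-179.9   -0.1   81.1] q [0.5 0.4 1.7 0.  1.1 0.7]
  shift(now axes) cm [-37.9  -6.2   1.3]  turn [ -0.   -0.1 -90.9]  shift(after turn) [  6.8 -37.8   1.4]
```

View pics/door.png

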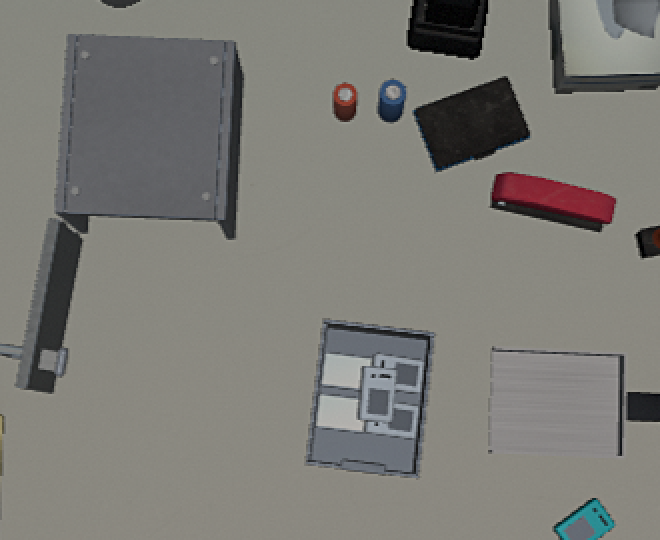

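The door stands at about 96° open, and all five tags are in the tub. Next is the tub tab.

Emit:
move_arm(
  increments=[
    {"tx":-2.4,"ty":-0.4,"tz":0,"rx":0,"ry":0,"rz":0,"gripper":0.9},
    {"tx":-3.9,"ty":-0.64,"tz":0,"rx":0,"ry":0,"rz":0,"gripper":0.9},
    {"tx":-3.9,"ty":-0.64,"tz":0,"rx":0,"ry":0,"rz":0,"gripper":0.9},
    {"tx":-3.9,"ty":-0.64,"tz":0,"rx":0,"ry":0,"rz":0,"gripper":0.9},
    {"tx":-3.9,"ty":-0.64,"tz":0,"rx":0,"ry":0,"rz":0,"gripper":0.9},
    {"tx":-3.9,"ty":-0.64,"tz":0,"rx":0,"ry":0,"rz":0,"gripper":0.9},
    {"tx":-3.9,"ty":-0.64,"tz":0,"rx":0,"ry":0,"rz":0,"gripper":0.9},
    {"tx":-3.9,"ty":-0.64,"tz":0,"rx":0,"ry":0,"rz":0,"gripper":0.9},
    {"tx":-3.9,"ty":-0.64,"tz":0,"rx":0,"ry":0,"rz":0,"gripper":0.9},
    {"tx":-3.2,"ty":-0.5,"tz":0,"rx":0,"ry":0,"rz":0,"gripper":0.9},
    {"tx":-1,"ty":-0.2,"tz":0,"rx":0,"ry":0,"rz":0,"gripper":0.9},
  ],
)

```text
clock: 32.2
eef_pos: [411.1, -65.1, 183.1]
tcp_rot: [-3.14, -0.002, 1.414]
contact_force: [-0.8, 0.7, -1.0]
opening: 0.95
```

Emit:
move_arm(
  increments=[
    {"tx":0,"ty":0,"tz":0,"rx":0,"ry":0,"rz":-8.3,"gripper":0.9},
    {"tx":0,"ty":0,"tz":0,"rx":0,"ry":0,"rz":-8.3,"gripper":0.9},
    {"tx":0,"ty":0,"tz":0,"rx":0,"ry":0,"rz":-8.3,"gripper":0.9},
    {"tx":0,"ty":0,"tz":0,"rx":0,"ry":0,"rz":-8.3,"gripper":0.9},
    {"tx":0,"ty":0,"tz":0,"rx":0,"ry":0,"rz":-8.3,"gripper":0.9},
    {"tx":0,"ty":0,"tz":0,"rx":0,"ry":0,"rz":-8.3,"gripper":0.9},
    {"tx":0,"ty":0,"tz":0,"rx":0,"ry":0,"rz":-8.3,"gripper":0.9},
    {"tx":0,"ty":0,"tz":0,"rx":0,"ry":0,"rz":-8.3,"gripper":0.9},
    {"tx":0,"ty":0,"tz":0,"rx":0,"ry":0,"rz":-8.3,"gripper":0.9},
    {"tx":0,"ty":0,"tz":0,"rx":0,"ry":0,"rz":-8.3,"gripper":0.9},
    {"tx":0,"ty":0,"tz":0,"rx":0,"ry":0,"rz":-8,"gripper":0.9},
    {"tx":0,"ty":0,"tz":0,"rx":0,"ry":0,"rz":0,"gripper":0.9},
  ],
)

```text
clock: 33.4
eef_pos: [412.5, -62.5, 183.3]
tcp_rot: [3.139, -0.001, 3.007]
contact_force: [0.3, 0.1, -0.8]
opening: 0.948
```

```bash
python3 - <<'E'
from plan import *
from meas import rect
to([411.8,-64.5,55],down(172.3))
p,d=grab('side');C=cloud('side',d)
for q,z in(('tub_tab',74),('tub',50)):
  for o in r.cut_out(q,'side')[:1]:
    P=C[o['mask']&(d>0)];P=P[abs(P[:,2]-z)<(8 if z>60 else 4)]
    print(q,round(o['confidence'],2),len(P),rect(P))
E
```

```text
t=33.40 pos [412.5 -62.5 183.3] rpy [179.8  -0.1 172.3] q [-0.2  0.1  2.1  0.   0.9 -1.6]
  shift(now axes) cm [ 0.  -0.2 12.8]  turn [ 0.1 -0.1 -0. ]  shift(after turn) [ 0.1 -0.2 12.8]
tub_tab 0.94 110 (array([408.6, -64.8]), array([45.5,  9.9]), 84.0)
tub 0.78 459 (array([478.5, -73.3]), array([119.1, 150. ]), 82.4)
```

Emit:
move_arm(
  increments=[
    {"tx":0.1,"ty":-0.2,"tz":2,"rx":0,"ry":0,"rz":0,"gripper":0.9},
    {"tx":0,"ty":0,"tz":3,"rx":0,"ry":0,"rz":0,"gripper":0.9},
    {"tx":0,"ty":0,"tz":3,"rx":0,"ry":0,"rz":0,"gripper":0.9},
    {"tx":0,"ty":0,"tz":3,"rx":0,"ry":0,"rz":0,"gripper":0.9},
    {"tx":0,"ty":0,"tz":1.7,"rx":0,"ry":0,"rz":0,"gripper":0.9},
    {"tx":0,"ty":0,"tz":0,"rx":0,"ry":0,"rz":0,"gripper":-1},
    {"tx":0,"ty":0,"tz":0,"rx":0,"ry":0,"rz":0,"gripper":-1},
    {"tx":0,"ty":0,"tz":0,"rx":0,"ry":0,"rz":0,"gripper":-1},
    {"tx":0,"ty":0,"tz":0,"rx":0,"ry":0,"rz":0,"gripper":-1},
    {"tx":0,"ty":0,"tz":0,"rx":0,"ry":0,"rz":0,"gripper":-1},
  ],
  squeeze=50,
)

```text
clock: 34.55
eef_pos: [412.1, -64.7, 57.9]
tcp_rot: [3.139, 0.002, 3.004]
contact_force: [-2.4, 0.5, 7.7]
opening: 0.511
```

```bash
python3 - <<'E'
from plan import *
# tub pose wanted: cupboard origin (752.6,150.5), u ; tub at cupboard x=-185 (just before front), then -45
u=np.array([.9989,-.0471]);o=np.array([752.6,150.5])
s=r.sense();print(s['opening'],s['contact_force'])
for cx in(-185,-45):
    tab=o+(cx-70)*u; to([tab[0],tab[1],s['eef_pos'][2]],down(177.3),cx)
E
```

```text
0.5111517441196547 [-2.39204708  0.47758984  7.69198154]
-185 t=34.55 pos [412.1 -64.7  57.9] rpy [1.799e+02 1.000e-01 1.721e+02] q [-0.16  0.31  2.2   0.    0.63 -1.6 ]
  shift(now axes) cm [-5.38 23.68  0.07]  turn [ 0.14  0.12 -5.19]  shift(after turn) [-7.5 23.1  0. ]
-45 t=34.55 pos [412.1 -64.7  57.9] rpy [1.799e+02 1.000e-01 1.721e+02] q [-0.16  0.31  2.2   0.    0.63 -1.6 ]
  shift(now axes) cm [-19.32  24.95   0.1 ]  turn [ 0.14  0.12 -5.19]  shift(after turn) [-21.5  23.1   0. ]
```

Emit:
move_arm(
  increments=[
    {"tx":0,"ty":0,"tz":-0.15,"rx":0,"ry":0,"rz":0,"gripper":-1},
    {"tx":-0.2,"ty":0.5,"tz":0,"rx":0,"ry":0,"rz":-0.5,"gripper":-1},
    {"tx":-0.3,"ty":1,"tz":0,"rx":0,"ry":0,"rz":-0.7,"gripper":-1},
    {"tx":-0.4,"ty":1.5,"tz":0,"rx":0,"ry":0,"rz":-0.8,"gripper":-1},
    {"tx":-0.4,"ty":1.5,"tz":0,"rx":0,"ry":0,"rz":-0.8,"gripper":-1},
    {"tx":-0.5,"ty":1.5,"tz":0,"rx":0,"ry":0,"rz":-0.8,"gripper":-1},
    {"tx":-0.5,"ty":1.5,"tz":0,"rx":0,"ry":0,"rz":-0.8,"gripper":-1},
    {"tx":-0.5,"ty":1.5,"tz":0,"rx":0,"ry":0,"rz":-0.8,"gripper":-1},
    {"tx":-0.5,"ty":1.5,"tz":0,"rx":0,"ry":0,"rz":0,"gripper":-1},
    {"tx":-0.5,"ty":1.5,"tz":0,"rx":0,"ry":0,"rz":0,"gripper":-1},
    {"tx":-0.5,"ty":1.5,"tz":0,"rx":0,"ry":0,"rz":0,"gripper":-1},
    {"tx":-0.5,"ty":1.5,"tz":0,"rx":0,"ry":0,"rz":0,"gripper":-1},
  ],
)

```text
clock: 35.75
eef_pos: [470.7, 82.6, 58.6]
tcp_rot: [3.139, -0.0, 3.096]
contact_force: [-0.4, -1.6, -2.6]
opening: 0.513
```

Emit:
move_arm(
  increments=[
    {"tx":-0.5,"ty":1.5,"tz":0,"rx":0,"ry":0,"rz":0,"gripper":-1},
    {"tx":-0.5,"ty":1.5,"tz":0,"rx":0,"ry":0,"rz":0,"gripper":-1},
    {"tx":-0.5,"ty":1.5,"tz":0,"rx":0,"ry":0,"rz":0,"gripper":-1},
    {"tx":-0.5,"ty":1.5,"tz":0,"rx":0,"ry":0,"rz":0,"gripper":-1},
    {"tx":-0.3,"ty":1,"tz":0,"rx":0,"ry":0,"rz":0,"gripper":-1},
    {"tx":0,"ty":0.5,"tz":0,"rx":0,"ry":0,"rz":0,"gripper":-1},
    {"tx":0,"ty":0,"tz":0,"rx":0,"ry":0,"rz":0,"gripper":-1},
  ],
)

```text
clock: 36.45
eef_pos: [497.2, 155.8, 58.9]
tcp_rot: [3.139, 0.001, 3.096]
contact_force: [-0.9, 0.5, -3.8]
opening: 0.513
```

```bash
python3 - <<'E'
from plan import *
from meas import *
p,d=grab('side'); save(p[120:360,160:480].repeat(2,0).repeat(2,1),'slide')
C=cloud('side',d)
for o in r.cut_out('tub','side')[:1]:
    P=C[o['mask']&(d>0)];P=P[abs(P[:,2]-50)<4]
    print(round(o['confidence'],2),len(P),rect(P))
run([('tub',42,58)])
u=np.array([.9989,-.0471]);o=np.array([752.6,150.5])
for cx in(-185,-45):
    tab=o+(cx-70)*u; to([tab[0],tab[1],59],down(177.3),cx)
E
```

```text
0.94 349 (array([563.7, 152.8]), array([125.1, 150.3]), 87.9)
tub 0.59 [197.2, 192.6, 255.8, 265.7] z [ 1.2 10.6 50.8] n 323 (array([566.2, 152.1]), array([116.3, 150.1]), 88.3)
tub 0.34 [393.1, 240.8, 495.6, 296.7] z [-0.3  3.4 23. ] n 116 (array([ 469.2, -390. ]), array([12.7, 33.2]), 87.2)
tub 0.33 [227.6, 232.4, 251.4, 245.8] z [17.6 22.9 31.7] n 1 
-185 t=36.65 pos [496.9 154.8  59. ] rpy [179.9   0.  177.3] q [ 0.3  0.4  2.   0.   0.7 -1.2]
  shift(now axes) cm [-0.1  0.8  0. ]  turn [0.1 0.  0. ]  shift(after turn) [-0.1  0.8 -0. ]
-45 t=36.65 pos [496.9 154.8  59. ] rpy [179.9   0.  177.3] q [ 0.3  0.4  2.   0.   0.7 -1.2]
  shift(now axes) cm [-14.1   0.8   0. ]  turn [0.1 0.  0. ]  shift(after turn) [-14.1   0.8  -0. ]
```

View pics/slide.png

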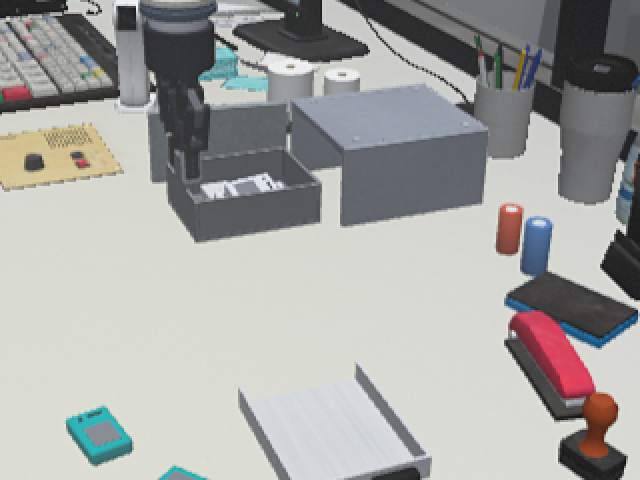

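Emit:
move_arm(
  increments=[
    {"tx":-0.3,"ty":0.4,"tz":0,"rx":0,"ry":0,"rz":0,"gripper":-1},
    {"tx":-0.7,"ty":0.4,"tz":0,"rx":0,"ry":0,"rz":0,"gripper":-1},
    {"tx":-1.3,"ty":0,"tz":0,"rx":0,"ry":0,"rz":0,"gripper":-1},
    {"tx":-1.5,"ty":0,"tz":0,"rx":0,"ry":0,"rz":0,"gripper":-1},
    {"tx":-1.5,"ty":0,"tz":0,"rx":0,"ry":0,"rz":0,"gripper":-1},
    {"tx":-1.5,"ty":0,"tz":0,"rx":0,"ry":0,"rz":0,"gripper":-1},
    {"tx":-1.5,"ty":0,"tz":0,"rx":0,"ry":0,"rz":0,"gripper":-1},
    {"tx":-1.5,"ty":0,"tz":0,"rx":0,"ry":0,"rz":0,"gripper":-1},
    {"tx":-1.5,"ty":0,"tz":0,"rx":0,"ry":0,"rz":0,"gripper":-1},
    {"tx":-1.5,"ty":0,"tz":0,"rx":0,"ry":0,"rz":0,"gripper":-1},
    {"tx":-1.1,"ty":0,"tz":0,"rx":0,"ry":0,"rz":0,"gripper":-1},
    {"tx":0,"ty":0,"tz":0,"rx":0,"ry":0,"rz":0,"gripper":-1},
  ],
)

```text
clock: 37.85
eef_pos: [638.5, 156.5, 59.0]
tcp_rot: [3.139, 0.002, 3.095]
contact_force: [1.2, 0.9, -3.0]
opening: 0.512
```

Emit:
move_arm(
  increments=[
    {"tx":0,"ty":0,"tz":0,"rx":0,"ry":0,"rz":0,"gripper":0.5},
    {"tx":0,"ty":0,"tz":0,"rx":0,"ry":0,"rz":0,"gripper":0.5},
    {"tx":0,"ty":0,"tz":-1,"rx":0,"ry":0,"rz":0,"gripper":0.5},
    {"tx":0,"ty":0,"tz":-2,"rx":0,"ry":0,"rz":0,"gripper":0.5},
    {"tx":0,"ty":0,"tz":-3,"rx":0,"ry":0,"rz":0,"gripper":0.5},
    {"tx":0,"ty":0,"tz":-3,"rx":0,"ry":0,"rz":0,"gripper":0.5},
    {"tx":1,"ty":0,"tz":-2,"rx":0,"ry":0,"rz":0,"gripper":0},
    {"tx":2,"ty":0,"tz":0,"rx":0,"ry":0,"rz":0,"gripper":0},
    {"tx":3,"ty":0,"tz":0,"rx":0,"ry":0,"rz":0,"gripper":0},
    {"tx":2,"ty":0,"tz":0,"rx":0,"ry":-7,"rz":0,"gripper":0},
    {"tx":0,"ty":0,"tz":0,"rx":0,"ry":-8,"rz":0,"gripper":0},
    {"tx":0,"ty":0,"tz":0,"rx":0,"ry":-8,"rz":0,"gripper":0},
  ],
)

```text
clock: 39.05
eef_pos: [556.1, 160.8, 171.1]
tcp_rot: [3.136, 0.409, 3.094]
contact_force: [0.7, -3.1, -0.0]
opening: 0.497
```

Emit:
move_arm(
  increments=[
    {"tx":0,"ty":0,"tz":0,"rx":0,"ry":-8,"rz":0,"gripper":0},
    {"tx":0,"ty":0,"tz":0,"rx":0,"ry":-8,"rz":0,"gripper":0},
    {"tx":0,"ty":0,"tz":0,"rx":0,"ry":-8,"rz":0,"gripper":0},
    {"tx":0,"ty":0,"tz":0,"rx":0,"ry":-8,"rz":0,"gripper":0},
    {"tx":0,"ty":0,"tz":0,"rx":0,"ry":0,"rz":0,"gripper":0},
  ],
)

```text
clock: 39.55
eef_pos: [560.5, 146.4, 181.0]
tcp_rot: [-3.089, 0.669, 3.094]
contact_force: [0.3, 0.3, -0.1]
opening: 0.502
```

```bash
python3 - <<'E'
from plan import *
from meas import *
p,d=grab('top');C=cloud('top',d)
s=(d>0)&(C[...,0]>560)&(C[...,0]<662)&(C[...,1]>90)&(C[...,1]<215)&(C[...,2]>44)&(C[...,2]<58);print('rim',s.sum(),rect(C[s]) if s.sum()>5 else '')
s=(d>0)&(C[...,0]>560)&(C[...,0]<662)&(C[...,1]>90)&(C[...,1]<215)&(C[...,2]>70)&(C[...,2]<88);print('tab',s.sum(),rect(C[s]) if s.sum()>5 else '')
u=np.array([.9989,-.0471]);o=np.array([752.6,150.5])
R=down(177.3)*Ro.from_euler('y',-55,degrees=True)
for cx in(-150,-77):
    q=o+cx*u; to([q[0],q[1],40],R,cx)
E
```

```text
rim 164 (array([645.5, 156.4]), array([116.6,  31.2]), 89.5)
tab 127 (array([636.7, 156.3]), array([45.7, 11. ]), 87.9)
-150 t=39.60 pos [560.6 146.5 180.6] rpy [-177.    38.2  177.3] q [ 0.5  0.2  2.2 -1.2  0.4 -0. ]
  shift(now axes) cm [ 5.4  2.  13.5]  turn [ -3.  -16.8   0.4]  shift(after turn) [ 9.1  1.3 11.5]
-77 t=39.60 pos [560.6 146.5 180.6] rpy [-177.    38.2  177.3] q [ 0.5  0.2  2.2 -1.2  0.4 -0. ]
  shift(now axes) cm [-0.3  2.2 18. ]  turn [ -3.  -16.8   0.4]  shift(after turn) [ 5.   1.3 17.4]
```

```bash
python3 - <<'E'
from plan import *
to([561,160,180],down(177.3))
E
```

```text
t=39.60 pos [560.6 146.5 180.6] rpy [-177.    38.2  177.3] q [ 0.46  0.18  2.22 -1.16  0.39 -0.03]
  shift(now axes) cm [ 0.06  1.35 -0.04]  turn [-2.89 38.19 -1.01]  shift(after turn) [0.03 1.35 0.06]
```

Emit:
move_arm(
  increments=[
    {"tx":0,"ty":0,"tz":0,"rx":0,"ry":5,"rz":0,"gripper":0},
    {"tx":0,"ty":0,"tz":0,"rx":0,"ry":5,"rz":0,"gripper":0},
  ],
)

```text
clock: 39.8
eef_pos: [561.3, 143.7, 179.9]
tcp_rot: [-3.086, 0.546, 3.084]
contact_force: [-0.3, -0.1, 0.9]
opening: 0.496
```

```bash
python3 - <<'E'
from plan import *
to([561,160,180],down(177.3))
E
```

```text
t=39.80 pos [561.3 143.7 179.9] rpy [-176.8   31.3  176.7] q [ 0.42  0.18  2.14 -0.72  0.45 -0.48]
  shift(now axes) cm [ 0.1   1.62 -0.16]  turn [-3.26 31.28 -1.43]  shift(after turn) [ 0.11  1.63 -0.01]
```

Emit:
move_arm(
  increments=[
    {"tx":0,"ty":0.5,"tz":0,"rx":-1,"ry":5,"rz":-0.4,"gripper":0},
    {"tx":0,"ty":0.5,"tz":0,"rx":-1,"ry":5,"rz":-0.4,"gripper":0},
    {"tx":0,"ty":0.3,"tz":0,"rx":-1,"ry":3,"rz":-0.4,"gripper":0},
    {"tx":0,"ty":0.3,"tz":0,"rx":0,"ry":0,"rz":0,"gripper":0},
    {"tx":0,"ty":0,"tz":0,"rx":0,"ry":0,"rz":0,"gripper":0},
  ],
)

```text
clock: 40.3
eef_pos: [563.6, 157.3, 179.5]
tcp_rot: [-3.127, 0.339, 3.094]
contact_force: [-0.1, -0.3, 0.5]
opening: 0.501
```

```bash
python3 - <<'E'
from plan import *
u=np.array([.9989,-.0471]);o=np.array([752.6,150.5])
for th,cx in((18,-150),(25,-150),(25,-92)):
    R=down(177.3)*Ro.from_euler('y',-th,degrees=True); q=o+cx*u; to([q[0],q[1],36],R,(th,cx))
E
```

```text
(18, -150) t=40.30 pos [563.6 157.3 179.5] rpy [-179.2   19.5  177.3] q [ 0.35  0.22  2.   -0.25  0.63 -0.99]
  shift(now axes) cm [ 1.09  0.43 14.83]  turn [-0.82  1.45 -0.04]  shift(after turn) [ 0.71  0.21 14.85]
(25, -150) t=40.30 pos [563.6 157.3 179.5] rpy [-179.2   19.5  177.3] q [ 0.35  0.22  2.   -0.25  0.63 -0.99]
  shift(now axes) cm [ 1.09  0.43 14.83]  turn [-0.82 -5.55  0.01]  shift(after turn) [ 2.52  0.21 14.66]
(25, -92) t=40.30 pos [563.6 157.3 179.5] rpy [-179.2   19.5  177.3] q [ 0.35  0.22  2.   -0.25  0.63 -0.99]
  shift(now axes) cm [-4.38  0.46 16.76]  turn [-0.82 -5.55  0.01]  shift(after turn) [-2.74  0.21 17.11]
```

Emit:
move_arm(
  increments=[
    {"tx":0.1,"ty":0.1,"tz":1.5,"rx":-0.4,"ry":0,"rz":0,"gripper":0},
    {"tx":0.2,"ty":0.1,"tz":2.5,"rx":-0.4,"ry":0,"rz":0,"gripper":0},
    {"tx":0.2,"ty":0.1,"tz":2.5,"rx":0,"ry":0,"rz":0,"gripper":0},
    {"tx":0.2,"ty":0.1,"tz":2.5,"rx":0,"ry":0,"rz":0,"gripper":0},
    {"tx":0.2,"ty":0,"tz":2.5,"rx":0,"ry":0,"rz":0,"gripper":0},
    {"tx":0.2,"ty":0,"tz":2,"rx":0,"ry":0,"rz":0,"gripper":0},
    {"tx":0,"ty":0,"tz":1.3,"rx":0,"ry":0,"rz":0,"gripper":0},
    {"tx":0,"ty":0,"tz":0,"rx":0,"ry":0,"rz":0,"gripper":0},
  ],
)

```text
clock: 41.1
eef_pos: [601.0, 158.4, 34.3]
tcp_rot: [-3.139, 0.336, 3.096]
contact_force: [0.3, 0.6, 0.5]
opening: 0.499
```

```bash
python3 - <<'E'
from plan import *
u=np.array([.9989,-.0471]);o=np.array([752.6,150.5])
for th,cx in((25,-150),(25,-92)):
    R=down(177.3)*Ro.from_euler('y',-th,degrees=True); q=o+cx*u; to([q[0],q[1],36],R,(th,cx))
E
```

```text
(25, -150) t=41.10 pos [601.  158.4  34.3] rpy [-179.8   19.3  177.4] q [ 0.32  0.5   2.01 -0.38  0.33 -0.86]
  shift(now axes) cm [-0.22 -0.07 -0.1 ]  turn [-0.13 -5.73  0.07]  shift(after turn) [-0.23 -0.07 -0.08]
(25, -92) t=41.10 pos [601.  158.4  34.3] rpy [-179.8   19.3  177.4] q [ 0.32  0.5   2.01 -0.38  0.33 -0.86]
  shift(now axes) cm [-5.7  -0.08  1.81]  turn [-0.13 -5.73  0.07]  shift(after turn) [-5.49 -0.07  2.37]
```

Emit:
move_arm(
  increments=[
    {"tx":-0.47,"ty":0,"tz":0.165,"rx":0,"ry":0,"rz":0,"gripper":0},
    {"tx":-0.57,"ty":-0.02,"tz":0.2,"rx":0,"ry":0,"rz":0,"gripper":0},
    {"tx":-0.57,"ty":-0.02,"tz":0.2,"rx":0,"ry":0,"rz":0,"gripper":0},
    {"tx":-0.57,"ty":-0.02,"tz":0.2,"rx":0,"ry":0,"rz":0,"gripper":0},
    {"tx":-0.57,"ty":0,"tz":0.2,"rx":0,"ry":0,"rz":0,"gripper":0},
    {"tx":-0.57,"ty":0,"tz":0.2,"rx":0,"ry":0,"rz":0,"gripper":0},
    {"tx":-0.57,"ty":0,"tz":0.2,"rx":0,"ry":0,"rz":0,"gripper":0},
    {"tx":0,"ty":0,"tz":0,"rx":0,"ry":0,"rz":0,"gripper":0},
  ],
)

```text
clock: 41.9
eef_pos: [644.5, 156.0, 36.2]
tcp_rot: [-3.14, 0.34, 3.094]
contact_force: [0.2, -0.1, 0.8]
opening: 0.497
```

```bash
python3 - <<'E'
from plan import *
p,d=grab('side'); save(p[100:300,160:420].repeat(3,0).repeat(3,1),'push')
u=np.array([.9989,-.0471]);o=np.array([752.6,150.5])
R=down(177.3)*Ro.from_euler('y',-19.3,degrees=True); q=o-92*u; to([q[0],q[1],36],R); print(r.sense()['contact_force'])
E
```

```text
t=41.95 pos [644.1 155.9  36.1] rpy [-179.9   19.5  177.3] q [ 0.29  0.54  1.93 -0.32  0.37 -0.95]
  shift(now axes) cm [-1.57 -0.03  0.56]  turn [-0.08  0.15 -0.01]  shift(after turn) [-1.57 -0.03  0.56]
[-0.43141339 -0.80594241  0.32480805]
```

View pics/push.png

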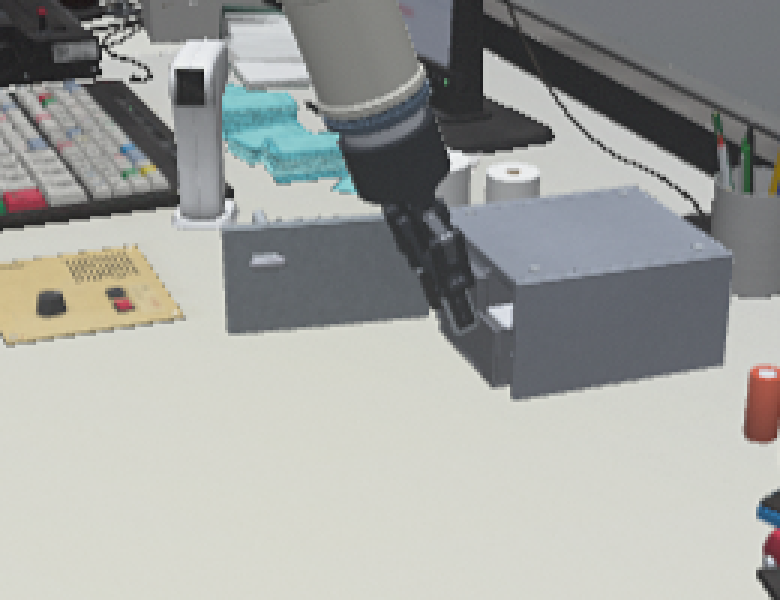

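The fingertips are pushing the tub's front wall and the tub is nearly in, so I push about 17 mm more.

Emit:
move_arm(
  increments=[
    {"tx":-0.4,"ty":0,"tz":0.14,"rx":0,"ry":0,"rz":0,"gripper":0},
    {"tx":-0.4,"ty":0,"tz":0.14,"rx":0,"ry":0,"rz":0,"gripper":0},
    {"tx":-0.4,"ty":0,"tz":0.14,"rx":0,"ry":0,"rz":0,"gripper":0},
    {"tx":-0.4,"ty":0,"tz":0.14,"rx":0,"ry":0,"rz":0,"gripper":0},
    {"tx":0,"ty":0,"tz":0,"rx":0,"ry":0,"rz":0,"gripper":0},
  ],
)

```text
clock: 42.45
eef_pos: [661.1, 155.2, 36.2]
tcp_rot: [-3.14, 0.339, 3.094]
contact_force: [1.2, 0.2, -1.3]
opening: 0.501
```

```bash
python3 - <<'E'
from plan import *
p,d=grab('side'); save(p[170:260,280:420].repeat(5,0).repeat(5,1),'push2')
C=cloud('side',d)
# tub front wall/rim visible near the case's right wall
u=np.array([.9989,-.0471]);v=np.array([.0471,.9989]);o=np.array([752.6,150.5])
X=C[...,:2]-o;cx=X@u;cy=X@v
s=(d>0)&(cy>-75)&(cy<70)&(cx>-130)&(cx<-40)&(C[...,2]>5)&(C[...,2]<48)
print(s.sum(),np.percentile(cx[s],[2,10,25,50,75])); print(r.sense()['contact_force'])
E
```

```text
232 [-107.02964802 -101.84304224  -86.10418101  -84.71476723  -83.94213193]
[0.04503434 0.00185978 0.36821262]
```

View pics/push2.png

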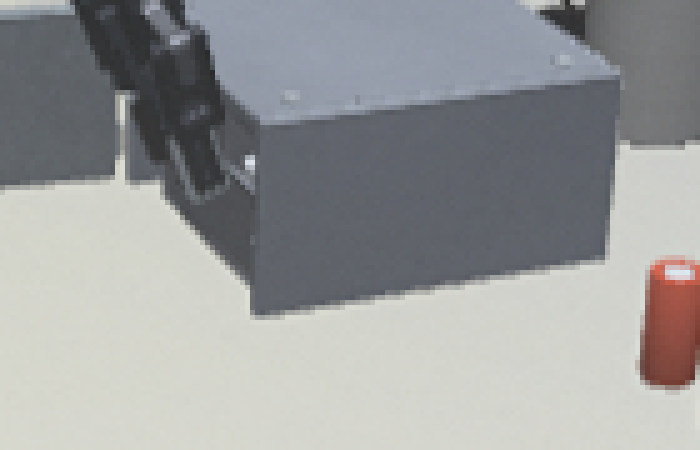

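Emit:
move_arm(
  increments=[
    {"tx":0.5,"ty":0,"tz":-0.17,"rx":0,"ry":0,"rz":0,"gripper":0},
    {"tx":1.5,"ty":0,"tz":-0.5,"rx":0,"ry":0,"rz":0,"gripper":0},
    {"tx":2.5,"ty":0,"tz":-0.9,"rx":0,"ry":0,"rz":0,"gripper":0},
    {"tx":2.5,"ty":0,"tz":-1,"rx":0,"ry":0,"rz":0,"gripper":0},
    {"tx":1.5,"ty":0,"tz":-1.5,"rx":0,"ry":5,"rz":0,"gripper":0},
    {"tx":0.5,"ty":0,"tz":-2.5,"rx":0,"ry":5,"rz":0,"gripper":0},
    {"tx":0,"ty":0,"tz":-3,"rx":0,"ry":5,"rz":0,"gripper":0},
    {"tx":0,"ty":0,"tz":-3,"rx":0,"ry":4.5,"rz":0,"gripper":0},
    {"tx":0,"ty":0,"tz":-3,"rx":0,"ry":0,"rz":0,"gripper":0},
    {"tx":0,"ty":0,"tz":-1.5,"rx":0,"ry":0,"rz":0,"gripper":0},
    {"tx":0,"ty":0,"tz":0,"rx":0,"ry":0,"rz":0,"gripper":0},
  ],
)

```text
clock: 43.6
eef_pos: [549.9, 161.0, 176.1]
tcp_rot: [-3.141, 0.003, 3.094]
contact_force: [0.1, 0.5, -0.2]
opening: 0.501
```

```bash
python3 - <<'E'
from plan import *
from meas import rect
to([531.7,302.3,185],down(81.1))
p,d=grab('top');C=cloud('top',d)
def box(n,x0,x1,y0,y1,z0,z1):
    s=(d>0)&(C[...,0]>x0)&(C[...,0]<x1)&(C[...,1]>y0)&(C[...,1]<y1)&(C[...,2]>z0)&(C[...,2]<z1);P=C[s];print(n,s.sum(),rect(P) if s.sum()>5 else '');return P
box('leaf',470,665,225,280,85,100); box('handle',490,580,285,330,40,95)
E
```

```text
t=43.60 pos [549.9 161.  176.1] rpy [-180.     0.2  177.3] q [ 0.3  0.3  1.8 -0.   1.  -1.2]
  shift(now axes) cm [ 2.5 14.  -0.9]  turn [ 0.1  0.1 96.2]  shift(after turn) [13.7 -4.  -0.9]
leaf 217 (array([518.1, 269.8]), array([23.9, 52.4]), 80.2)
handle 60 (array([531.4, 295.9]), array([22. ,  9.8]), 80.9)
```

Emit:
move_arm(
  increments=[
    {"tx":0,"ty":0,"tz":0,"rx":0,"ry":0,"rz":8.02,"gripper":0},
    {"tx":0,"ty":0,"tz":0,"rx":0,"ry":0,"rz":8.02,"gripper":0},
    {"tx":0,"ty":0,"tz":0,"rx":0,"ry":0,"rz":8.02,"gripper":0},
    {"tx":0,"ty":0,"tz":0,"rx":0,"ry":0,"rz":8.02,"gripper":0},
    {"tx":0,"ty":0,"tz":0,"rx":0,"ry":0,"rz":8.02,"gripper":0},
    {"tx":0,"ty":0,"tz":0,"rx":0,"ry":0,"rz":8.02,"gripper":0},
    {"tx":0,"ty":0,"tz":0,"rx":0,"ry":0,"rz":8.02,"gripper":0},
    {"tx":0,"ty":0,"tz":0,"rx":0,"ry":0,"rz":8.02,"gripper":0},
    {"tx":0,"ty":0,"tz":0,"rx":0,"ry":0,"rz":8.02,"gripper":0},
    {"tx":0,"ty":0,"tz":0,"rx":0,"ry":0,"rz":8.02,"gripper":0},
    {"tx":0,"ty":0,"tz":0,"rx":0,"ry":0,"rz":8.02,"gripper":0},
    {"tx":0,"ty":0,"tz":0,"rx":0,"ry":0,"rz":8.02,"gripper":0},
  ],
)

```text
clock: 44.85
eef_pos: [547.3, 160.3, 171.9]
tcp_rot: [-3.138, 0.003, 1.409]
contact_force: [-0.4, -0.2, 0.0]
opening: 0.499
```

Emit:
move_arm(
  increments=[
    {"tx":1.7,"ty":-0.5,"tz":0,"rx":0,"ry":0,"rz":0,"gripper":0},
    {"tx":3,"ty":-0.9,"tz":0,"rx":0,"ry":0,"rz":0,"gripper":0},
    {"tx":3,"ty":-0.9,"tz":0,"rx":0,"ry":0,"rz":0,"gripper":0},
    {"tx":3,"ty":-0.9,"tz":0,"rx":0,"ry":0,"rz":0,"gripper":0},
    {"tx":2.5,"ty":-0.7,"tz":0,"rx":0,"ry":0,"rz":0,"gripper":0},
    {"tx":0.5,"ty":-0.1,"tz":0,"rx":0,"ry":0,"rz":0,"gripper":0},
    {"tx":0,"ty":0,"tz":0,"rx":0,"ry":0,"rz":0,"gripper":0},
  ],
)

```text
clock: 45.55
eef_pos: [529.4, 302.4, 172.0]
tcp_rot: [-3.139, 0.003, 1.416]
contact_force: [0.5, 0.6, -0.0]
opening: 0.499
```

```bash
python3 - <<'E'
from plan import *
to([532,302,55],down(81.1))
E
```

```text
t=45.55 pos [529.4 302.4 172. ] rpy [-179.8    0.2   81.1] q [ 0.52  0.39  1.72 -0.    1.04  0.67]
  shift(now axes) cm [ 0.04  0.3  11.7 ]  turn [-0.16  0.19  0.03]  shift(after turn) [1.00e-02 2.70e-01 1.17e+01]
```

Emit:
move_arm(
  increments=[
    {"tx":0,"ty":0.3,"tz":2,"rx":0,"ry":0,"rz":0,"gripper":0},
    {"tx":0,"ty":0,"tz":2.5,"rx":0,"ry":0,"rz":0,"gripper":0},
    {"tx":0,"ty":0,"tz":2.5,"rx":0,"ry":0,"rz":0,"gripper":0},
    {"tx":0,"ty":0,"tz":2.5,"rx":0,"ry":0,"rz":0,"gripper":0},
    {"tx":0,"ty":0,"tz":1.5,"rx":0,"ry":0,"rz":0,"gripper":0},
    {"tx":0,"ty":0,"tz":0.7,"rx":0,"ry":0,"rz":0,"gripper":0},
    {"tx":0,"ty":0,"tz":0,"rx":0,"ry":0,"rz":0,"gripper":-1},
    {"tx":0,"ty":0,"tz":0,"rx":0,"ry":0,"rz":0,"gripper":-1},
    {"tx":0,"ty":0,"tz":0,"rx":0,"ry":0,"rz":0,"gripper":-1},
    {"tx":0,"ty":0,"tz":0,"rx":0,"ry":0,"rz":0,"gripper":-1},
  ],
  squeeze=60,
)

```text
clock: 46.55
eef_pos: [531.6, 302.0, 57.4]
tcp_rot: [-3.138, 0.002, 1.414]
contact_force: [-7.8, 2.1, 1.7]
opening: 0.103
```

Emit:
move_arm(
  increments=[
    {"tx":-0.95,"ty":-0.25,"tz":0,"rx":0,"ry":0,"rz":-4,"gripper":-1},
    {"tx":-0.95,"ty":-0.25,"tz":0,"rx":0,"ry":0,"rz":-4,"gripper":-1},
    {"tx":-0.95,"ty":-0.25,"tz":0,"rx":0,"ry":0,"rz":-4,"gripper":-1},
    {"tx":-0.95,"ty":-0.25,"tz":0,"rx":0,"ry":0,"rz":-4,"gripper":-1},
    {"tx":-0.95,"ty":-0.25,"tz":0,"rx":0,"ry":0,"rz":-4,"gripper":-1},
    {"tx":-0.95,"ty":-0.25,"tz":0,"rx":0,"ry":0,"rz":-4,"gripper":-1},
    {"tx":-0.95,"ty":-0.25,"tz":0,"rx":0,"ry":0,"rz":-4,"gripper":-1},
    {"tx":-0.95,"ty":-0.25,"tz":0,"rx":0,"ry":0,"rz":-4,"gripper":-1},
    {"tx":-0.95,"ty":-0.25,"tz":0,"rx":0,"ry":0,"rz":-4,"gripper":-1},
    {"tx":-0.95,"ty":-0.25,"tz":0,"rx":0,"ry":0,"rz":-4,"gripper":-1},
  ],
)

```text
clock: 47.55
eef_pos: [521.8, 205.0, 57.4]
tcp_rot: [-3.137, -0.0, 2.115]
contact_force: [-6.6, -1.7, 1.2]
opening: 0.104
```

Emit:
move_arm(
  increments=[
    {"tx":-0.95,"ty":-0.25,"tz":0,"rx":0,"ry":0,"rz":-4,"gripper":-1},
    {"tx":-0.95,"ty":-0.25,"tz":0,"rx":0,"ry":0,"rz":-4,"gripper":-1},
    {"tx":-0.95,"ty":-0.25,"tz":0,"rx":0,"ry":0,"rz":-4,"gripper":-1},
    {"tx":-0.95,"ty":-0.25,"tz":0,"rx":0,"ry":0,"rz":-4,"gripper":-1},
    {"tx":-0.95,"ty":-0.25,"tz":0,"rx":0,"ry":0,"rz":-4,"gripper":-1},
    {"tx":-0.95,"ty":-0.25,"tz":0,"rx":0,"ry":0,"rz":-4,"gripper":-1},
    {"tx":-0.95,"ty":-0.25,"tz":0,"rx":0,"ry":0,"rz":-4,"gripper":-1},
    {"tx":-0.95,"ty":-0.25,"tz":0,"rx":0,"ry":0,"rz":-4,"gripper":-1},
    {"tx":-0.95,"ty":-0.25,"tz":0,"rx":0,"ry":0,"rz":-4,"gripper":-1},
    {"tx":-0.95,"ty":-0.25,"tz":0,"rx":0,"ry":0,"rz":-4,"gripper":-1},
  ],
)

```text
clock: 48.55
eef_pos: [577.1, 125.2, 57.4]
tcp_rot: [-3.138, -0.002, 2.814]
contact_force: [-2.7, -2.6, -1.5]
opening: 0.093
```

```bash
python3 - <<'E'
from plan import *
h=np.array([658.2,240.]);u=np.array([.9989,-.0471]);v=np.array([.0471,.9989])
s=r.sense();print(s['contact_force'],s['opening'])
for a in(16,8,0):
    R=Ro.from_euler('z',-a,degrees=True).as_matrix()[:2,:2]; q=h+R@(-41*u-135*v); to([q[0],q[1],s['eef_pos'][2]],down(177.3-a),a)
E
```

```text
[-2.69473503 -2.64378795 -1.45827852] 0.09286458916186745
16 t=48.55 pos [577.1 125.2  57.4] rpy [-1.798e+02 -1.000e-01  1.612e+02] q [ 0.21  0.52  1.83 -0.    0.8  -1.03]
  shift(now axes) cm [ 0.1  -0.03  0.  ]  turn [-0.19 -0.12 -0.08]  shift(after turn) [ 0.1  -0.03 -0.  ]
8 t=48.55 pos [577.1 125.2  57.4] rpy [-1.798e+02 -1.000e-01  1.612e+02] q [ 0.21  0.52  1.83 -0.    0.8  -1.03]
  shift(now axes) cm [-1.82 -0.47 -0.  ]  turn [-0.18 -0.13 -8.08]  shift(after turn) [-1.74 -0.72 -0.  ]
0 t=48.55 pos [577.1 125.2  57.4] rpy [-1.798e+02 -1.000e-01  1.612e+02] q [ 0.21  0.52  1.83 -0.    0.8  -1.03]
  shift(now axes) cm [-3.78 -0.63 -0.01]  turn [ -0.17  -0.14 -16.08]  shift(after turn) [-3.46 -1.65 -0.  ]
```

Now the last 16°, in 2° rows and then a small overshoot.

Emit:
move_arm(
  increments=[
    {"tx":-0.48,"ty":-0.13,"tz":0,"rx":0,"ry":0,"rz":-2,"gripper":-1},
    {"tx":-0.48,"ty":-0.13,"tz":0,"rx":0,"ry":0,"rz":-2,"gripper":-1},
    {"tx":-0.48,"ty":-0.13,"tz":0,"rx":0,"ry":0,"rz":-2,"gripper":-1},
    {"tx":-0.48,"ty":-0.13,"tz":0,"rx":0,"ry":0,"rz":-2,"gripper":-1},
    {"tx":-0.48,"ty":-0.13,"tz":0,"rx":0,"ry":0,"rz":-2,"gripper":-1},
    {"tx":-0.48,"ty":-0.13,"tz":0,"rx":0,"ry":0,"rz":-2,"gripper":-1},
    {"tx":-0.48,"ty":-0.13,"tz":0,"rx":0,"ry":0,"rz":-2,"gripper":-1},
    {"tx":0,"ty":0,"tz":0,"rx":0,"ry":0,"rz":0,"gripper":-1},
  ],
)

```text
clock: 49.35
eef_pos: [608.3, 108.8, 57.4]
tcp_rot: [-3.138, -0.002, 3.057]
contact_force: [-0.6, -7.2, -2.7]
opening: 0.098
```

Emit:
move_arm(
  increments=[
    {"tx":-0.48,"ty":-0.13,"tz":0,"rx":0,"ry":0,"rz":-2,"gripper":-1},
    {"tx":-0.1,"ty":0,"tz":0,"rx":0,"ry":0,"rz":0,"gripper":-1},
    {"tx":0,"ty":0,"tz":0,"rx":0,"ry":0,"rz":0,"gripper":-1},
    {"tx":0,"ty":0,"tz":0,"rx":0,"ry":0,"rz":0,"gripper":-1},
  ],
)

```text
clock: 49.75
eef_pos: [612.2, 107.3, 57.3]
tcp_rot: [-3.139, -0.005, 3.09]
contact_force: [-8.3, -3.4, 3.0]
opening: 0.101
```

Emit:
move_arm(
  increments=[
    {"tx":0,"ty":0,"tz":0,"rx":0,"ry":0,"rz":0,"gripper":0},
    {"tx":0,"ty":0,"tz":0,"rx":0,"ry":0,"rz":0,"gripper":0},
    {"tx":0,"ty":0,"tz":0,"rx":0,"ry":0,"rz":0,"gripper":0},
    {"tx":0,"ty":0,"tz":-2,"rx":0,"ry":0,"rz":0,"gripper":0},
    {"tx":0,"ty":0,"tz":-3,"rx":0,"ry":0,"rz":0,"gripper":0},
    {"tx":0,"ty":0,"tz":-3,"rx":0,"ry":0,"rz":0,"gripper":0},
    {"tx":1,"ty":0,"tz":-3,"rx":0,"ry":0,"rz":0,"gripper":0},
    {"tx":3,"ty":0,"tz":-1,"rx":0,"ry":0,"rz":0,"gripper":0},
    {"tx":4,"ty":0,"tz":0,"rx":0,"ry":0,"rz":0,"gripper":0},
    {"tx":4,"ty":0,"tz":0,"rx":0,"ry":0,"rz":0,"gripper":0},
    {"tx":4,"ty":0,"tz":0,"rx":0,"ry":0,"rz":0,"gripper":0},
    {"tx":1,"ty":0,"tz":0,"rx":0,"ry":0,"rz":0,"gripper":0},
  ],
)

```text
clock: 50.95
eef_pos: [440.7, 116.9, 176.9]
tcp_rot: [-3.14, -0.004, 3.09]
contact_force: [-0.4, 0.4, 0.5]
opening: 0.499
```

```bash
python3 - <<'E'
from plan import *
from meas import *
p,d=grab('top');save(p[60:380,140:540].repeat(2,0).repeat(2,1)[:600],'end');C=cloud('top',d)
def box(n,x0,x1,y0,y1,z0,z1):
    s=(d>0)&(C[...,0]>x0)&(C[...,0]<x1)&(C[...,1]>y0)&(C[...,1]<y1)&(C[...,2]>z0)&(C[...,2]<z1);P=C[s];print(n,s.sum(),rect(P) if s.sum()>5 else '')
box('bar',590,621,80,135,25,92); box('roof+door',622,850,40,260,88,103)
run([('stapler',5,60),('ink_pad',5,30),('stamp',5,90),('coin_roll_0',40,70),('tray',15,28)])
E
```

```text
bar 62 (array([613.3, 106.6]), array([ 8.9, 14.7]), 85.6)
roof+door 8253 (array([735.6, 151.3]), array([170.8, 222.2]), 87.2)
stapler 0.58 [396.8, 157.7, 455.2, 186.1] z [ 4.7 39.3 45.9] n 1104 (array([ 691.4, -270.7]), array([129.4,  33.4]), 76.3)
ink_pad 0.93 [355.9, 108.9, 418.6, 154.5] z [10.7 14.4 17.8] n 1645 (array([ 779.7, -189.4]), array([ 76.7, 111. ]), 19.1)
ink_pad 0.44 [177.7, 177.6, 268.2, 212.1] z [17.  84.2 97.2] n 214 (array([632.3, 155.3]), array([170. ,  42.6]), 89.9)
stamp 0.71 [470.4, 178.3, 493.8, 202.6] z [ 8.  23.4 70.4] n 365 (array([ 649.6, -389.3]), array([29.7, 46.5]), 11.4)
coin_roll_0 0.62 [393.2, 243.7, 496.6, 299.9] z [-0.2  3.5 23.6] n 141 (array([ 470. , -389.9]), array([12.5, 34.8]), 87.3)
coin_roll_0 0.6 [336.1, 110.1, 355.0, 133.9] z [ 4.7 55.1 59.7] n 174 (array([799.8, -99.6]), array([27.4, 28. ]), 89.1)
coin_roll_0 0.5 [317.9, 114.5, 324.5, 133.5] z [10.2 49.  54. ] n 110 (array([798.1, -48.3]), array([21.2, 22.5]), 89.9)
tray 0.82 [396.4, 240.7, 495.1, 298.9] z [-0.3  3.4 22.7] n 292 (array([ 474.6, -294.9]), array([183.4, 111.5]), 86.6)
```

View pics/end.png

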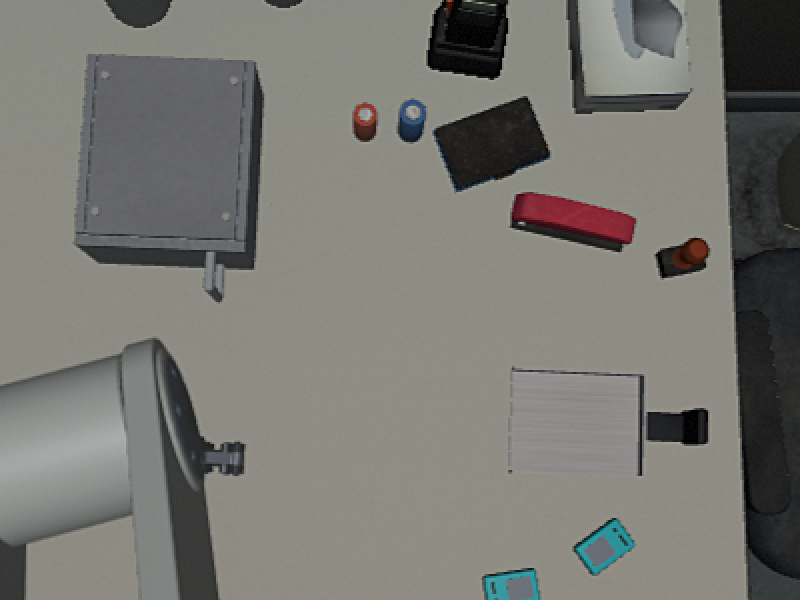

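The final picture shows the door flush (handle at pixel (212,275)), the tray flat and empty at (577,422), and the bystanders unmoved. I hand in now.

```bash
python3 -c "
from rig import r
print(r.sign_off())"
```

```text
the job is handed in; nothing more can be done
None
```

The job is handed in at about 51 s of the 208 s allowed. All five white transponders are in the tub, and the tub is in the cupboard behind a shut door.

- **Transponders:** I tipped the four on the tray off its open end into the tub. I then laid the one desk transponder I could see on top. I saw no second white one on the desk, and left the two turquoise look-alikes alone.
- **Tub:** I slid it in tab to the front. Its front wall measured about 7 mm inside the case edge before I shut the door. Its inside was not seen again after that.
- **Door:** I pulled it open by the handle and swung it shut again. With the gripper away, the handle measured (613.3, 106.6) mm, the same as before opening, and the door looked flush.
- **Tray:** It lies flat and empty about where it started.
- **Bystanders:** In the last check the stapler, ink pad, stamp and one coin roll matched their starting positions to about 1 mm. The other coin roll had not been measured at the start, but it looks unmoved in the picture.

**Setbacks:**
- The first move calls were refused because every row needs all seven fields.
- A 55° tool tilt for pushing the tub was out of the wrist's reach. The arm drifted about 14 mm sideways, clear of everything, so I used about 19° instead.
- In the last check the networks also matched the "ink pad" to the door front and a "coin roll" to the tray plate. I disregarded both.

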